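# Clamp the rinse-valve cartridge with the coarse ring, then the fine knob

### The job

Clamp the valve cartridge in the test stand: turn the black outer ring clockwise until the pad has landed and the dial needle has clearly left rest but is still short of the single short mark, and let go of the ring; then turn the small inner knob clockwise to bring the needle midway between the two long marks, and let go. The cartridge is fragile: never let the needle reach the thick bar, and leave the cartridge in its nest and the loose parts around the stand where they are.

Things in the scene. Friction and masses are not known exactly. Their poses are not given: they have to be found in the camera images.
- stand: fixed clamp stand: grey base 110 (x) x 170 (y) x 18 mm, two columns at y = -65 and +65 mm, a bridge across them (50 x 165 mm, top 120 mm above the table), a round dial case 110 mm wide beside its +y end (top 127 mm). Origin on the table under the middle; z up. The two coaxial knobs stand upright on the bridge, over the origin; pad and cartridge are under it on the same axis
- ring: coarse outer knob: black knurled round ring, 58 mm across, 20 mm high, upright axis; origin at its centre, 142 mm above the table, 12 mm free under it. Clockwise from above lowers the pad about 6 mm per rad (5 rad to spare); friction 0.22 N m, stays where left. The pad starts 4 to 10 mm clear of the cartridge, different each time, which stands on a spring
- knob: fine inner knob: round, aluminium, 24 mm across, 26 mm high, above the ring on the same axis; origin at its centre, 182 mm above the table at first (17 mm clear of the ring); it rides on the spindle and sinks with the pad as the ring is turned. Clockwise from above lowers the pad about 1.5 mm per rad; friction 0.06 N m, stays where left, 6 rad free either way. Neither knob turns the other
- knob_mark (a point): end of the black line on the inner knob's top, 11 mm from the axis; shows how far the knob has turned
- needle (a joint): dial needle, rad, clockwise from above: 0 at rest, then grows with the pad's force on the cartridge, about 0.15 rad per N. Once the pad has landed: very roughly 4 rad per rad of the ring, 1 rad per rad of the inner knob. Marks: short thin lines at 0 (rest) and 1.0 (the single short mark), two long lines at 1.6 and 2.2, thick bar at 2.9 (limit)
- dial_center (a point): centre of the white dial face, 137 mm from the knob axis along the stand's +y, 121 mm above the table, facing up under a clear window. The needle reaches 38 mm from it (its short tail 10 mm); at 0 it points along the stand's x turned 1.45 rad anticlockwise
- cartridge_center (a point): centre of the brass valve cartridge standing loose in the collar of a sprung nest on the stand's base, under the pad: foot 34 mm wide, 40 mm high, underside 30 mm above the table; it stays there, sinking 2 to 3 mm as it is loaded
- spare: a spare valve cartridge like the one in the nest, standing loose on the table beside the stand; 34 mm wide, 40 mm high; origin under its centre; leave alone
- elbow: copper pipe elbow, about 60 mm, 34 mm high, lying beside the stand; leave alone
- wrench: steel wrench 170 mm long lying beside the stand; leave alone
- coupling: short grey plastic tube, 40 mm wide, 30 mm high, beside the stand; leave alone
There are look-alikes about, which are no part of the job. Leave any turquoise look-alike of the part that bears cartridge_center alone.

How it is judged (in metres and radians):
On the way, in this order (a step that is already met when the one before it is completed fails the run):
1. with the ring, the pad landed lightly: needle between 0.2 and 1.0 with nothing touching the ring (value of joint needle between 0.2 and 1 rad and contact force between each of the arm, the fingers and ring below 0.1 N), for 0.2 s.
2. the inner knob held in the fingers as the needle goes on from the short mark towards the first long mark (1.05 to 1.6) (value of joint needle between 1.05 and 1.6 rad and contact force between the fingers and knob above 0.3 N), for 0.04 s.
At the end, for the whole second after the job is handed in: needle at rest between the two long marks (1.6 to 2.2 rad), the inner knob turned from where it was, the cartridge upright in its nest within 6 mm of where it stood (value of joint needle between 1.6 and 2.2 rad and distance of knob_mark from where it was at the start of the episode above 0.003 m and distance of cartridge_center from where it was at the start of the episode below 0.006 m and angle between cartridge_center's own z axis and vertical below 0.1 rad); the robot touches nothing.
It fails at once if the needle reached the thick bar (2.9 rad): cartridge overloaded (value of joint needle above 2.9 rad).
It fails at once if one of the loose parts around the stand was moved by more than 30 mm (distance of any of spare, elbow, wrench, coupling from where it was at the start of the episode above 0.03 m).
It also fails if it takes over 61 s, if anything falls off the work surface, if the arm or the gripper's body presses on something with over 40 N, if the wrist force passes 120 N, or if a joint passes its speed limit or range.

### The arm

A 6-joint arm with a two-finger parallel gripper is mounted at the origin on the work surface. World frame = base frame: x ahead of the robot, y to its left, z up, the work surface at z = 0. Lengths are in mm, angles in rad, forces in N, time in s.
With the tool pointing down it reaches from about 275 to 1000 mm from the base axis. Payload 8.4 kg.
Tool frame: the origin (TCP) lies at the very end of the fingers, on their centre line; the grasp point (between the pads) lies 19 mm behind it; z points along the fingers, y is the direction in which the jaws open and shut (so a half turn about z gives the same grasp; the last joint's range is limited). The gripper opens to 85 mm and grips with 20 to 120 N. Pads are 22 mm wide; open, the fingers measure 114 mm over their backs; the gripper's body (76 mm by 85 mm) begins 54 mm behind the grasp point. The pads swing forward as they close: fully open they stand 13 mm farther back than shut.
Start: joints at [1.334, 0.353, 1.633, -0, 1.155, -0.002], TCP at [145.404, 607.853, 206.081] pointing down, gripper open.
Joint ranges: [-2.63, 2.63], [-0.92, 2.1], [0.06, 2.66], [-1.3, 4.44], [0, 2.69], [-3.02, 3.02]. Speed limits (rad/s): [2.22, 2.22, 2.79, 3.14, 3.14, 3.14].

### API

Orientations are given as [roll, pitch, yaw] about the fixed x, y, z axes, in that order (R = Rz(yaw) Ry(pitch) Rx(roll)).
In Python, from rig import r gives the robot as it stands.
- The arm moves only by the tool jog_arm, never from a script. Its argument "moves" is a list of rows, each an object with "grip": the gripper command: -1 is fully open, 1 is shut, values between are in proportion; "translation": the shift along the tool's x, y, z in m, a list of three; "twist": the turn, a rotation vector about the tool's x, y, z in rad, a list of three. In form: [{"grip": grip, "translation": [dx, dy, dz], "twist": [ax, ay, az]}, ...]. A call has 1 to 10 rows; each row shifts and turns the commanded pose from where the row before left it, along the tool's axes as they then stand; what a row does not reach is not made up. A row lasts 1/12 s, in which the tool goes at most 41.7 mm and 7.16 degrees, less where a joint would pass 70% of its speed; a pose out of reach is approached as far as the arm can. A call with a gripper value outside its range is refused whole. The fingers move at their own pace and stop on an object; "squeeze" is the grip in N (left out, the last holds). Time passes only in rows, so rows that do not move let the fingers close. It gives the time, the measured TCP pose, the force and the opening at its end, in the units of the state.
- r.sense(): the state, without advancing time (a new reading comes with each control period).
- r.grab_frame(name): name is "scene" or "side" or "wrist"; returns (picture, depth): 420x560x3 uint8, red, green, blue; 420x560 float32, mm along the optical axis (not along the pixel's ray), 0 where there is no reading.
- r.calibration(name): a dict with "fx", "fy", "cx", "cy" (pixels), "R" (3x3) and "t" (3): a world point X has camera coordinates R X + t. Camera axes: x right, y down, z forward; pixel columns grow to the right and rows downward; lengths in mm; the calibration is good to about 2 mm. A picture is of the moment at which its call begins: read the wrist's pose just before it. calibration takes no time and is no camera call; for the wrist camera it gives the pose at the moment of the call.
- r.sign_off(): hands the job in, once; it reports no verdict.
The state is a dict: "clock": time; "qpos": joint angles; "qvel": joint speeds; "joint_efforts": joint torques, N m; "eef_pos": TCP position; "tcp_rot": TCP orientation; "contact_force": force on the tool from outside, world axes, zero at the start; "wrist_torque": the same for the moment, N m; "opening": opening from 0.0 (shut) to 1.0 (fully open).
Only numpy, scipy, OpenCV 4.12 (cv2) and the standard library are available. Lean on these libraries where they do the work, as an engineer would, in place of code of your own. Each camera call takes 0.05 s, during which the arm holds its last target.

## Working session

There is one attempt and no reset: what is moved stays moved. The work goes in short steps, Python scripts to look and compute and a tool call to move; the robot and the scene stay as the last step left them, time stands still between calls to the robot, and variables do not carry over. Pictures are saved under pics/ and viewed, and the job is handed in when it is done.

Besides the shell and the picture viewer there is one more tool, called after "Emit:" by a JSON object that holds its "fn" and its "kwargs", one argument or row to a line. jog_arm: Moves the arm, as the interface text tells. Its arguments: {"type":"object","properties":{"moves":{"type":"array"},"squeeze":{"type":"number"}},"required":["moves"]}

```bash
mkdir -p pics; ls; python3 - <<'E'
from rig import r
import cv2
s=r.sense();print(s)
for n in("scene","side","wrist"):
    c=r.calibration(n);p,d=r.grab_frame(n)
    print(n,c)
    cv2.imwrite(f"pics/{n}0.png",p[:,:,::-1])
    import numpy as np; np.savez(f"pics/{n}0.npz",d=d,p=p,**{k:np.array(v) for k,v in c.items()})
E
```

```text
pics
{'clock': 0.0, 'qpos': array([ 1.33359544e+00,  3.53639436e-01,  1.63412444e+00, -1.42026218e-05,
        1.15518779e+00, -2.41820266e-03]), 'qvel': array([ 0.00075658,  0.00098266, -0.00028538, -0.00101316, -0.00039792,
        0.00075273]), 'joint_efforts': array([ 9.00945452e-04, -6.05243325e+01, -3.42059970e+01,  2.08573538e-04,
        9.36608179e-03, -7.66707444e-05]), 'eef_pos': array([145.29301313, 607.36338247, 205.37128646]), 'tcp_rot': array([-3.14023361e+00,  9.69935474e-06,  2.90681571e+00]), 'contact_force': array([-0.69978716, -1.01867095,  0.72851803]), 'wrist_torque': array([-0.04895394, -0.00931255,  0.02204057]), 'opening': 0.9968808653121752}
scene {'fx': 532.6889482040636, 'fy': 532.6889482040636, 'cx': 281.41409511425826, 'cy': 211.66095402203842, 'R': array([[-0.38805157,  0.92163645,  0.00149285],
       [ 0.77890903,  0.32882172, -0.53401966],
       [-0.49266287, -0.20606438, -0.84547074]]), 't': array([ 183.82991715, -359.16893502, 1424.94815432])}
side {'fx': 477.9983309060778, 'fy': 477.9983309060778, 'cx': 282.96032804973777, 'cy': 210.69646980077508, 'R': array([[ 0.92436062, -0.38151807, -0.00118716],
       [-0.24450118, -0.58999498, -0.76949665],
       [ 0.29287646,  0.71158267, -0.63864974]]), 't': array([-482.11831699,  268.67340267,  745.81681396])}
wrist {'fx': 333.0951211896995, 'fy': 333.0951211896995, 'cx': 279.43239744133007, 'cy': 205.16475431847715, 'R': array([[ 0.23198316,  0.97271895, -0.00128574],
       [ 0.93749563, -0.2232299 ,  0.26696507],
       [ 0.25939497, -0.06313677, -0.96370535]]), 't': array([-624.80516519,  -35.17786071,  377.10556665])}
```

View pics/scene0.png

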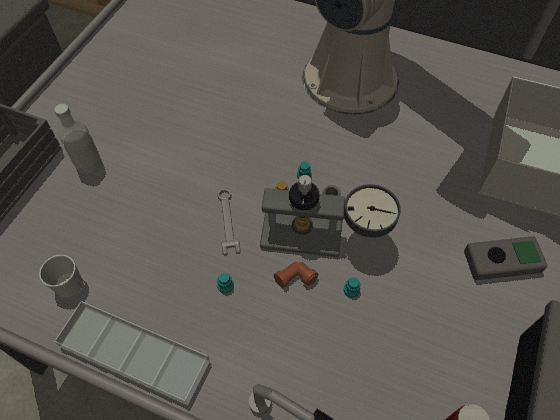

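View pics/side0.png

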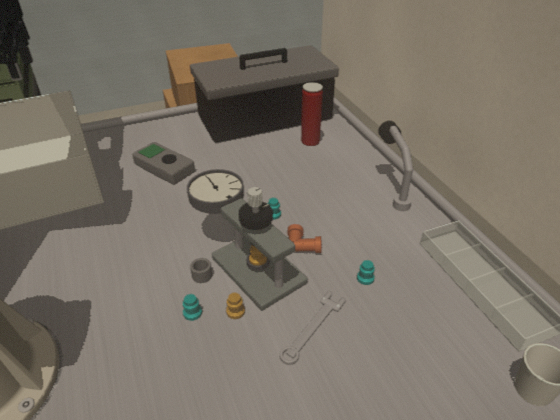

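View pics/wrist0.png

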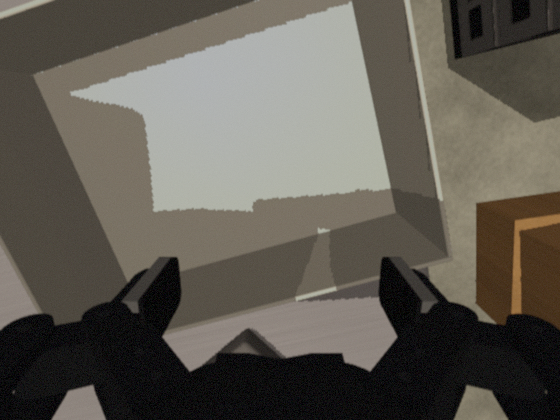

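```bash
python3 - <<'E'
import cv2
a=cv2.imread("pics/scene0.png")[150:270,240:410]; b=cv2.imread("pics/side0.png")[160:310,170:320]
cv2.imwrite("pics/sc_crop.png",cv2.resize(a,None,fx=4.6,fy=4.6,interpolation=cv2.INTER_CUBIC))
cv2.imwrite("pics/si_crop.png",cv2.resize(b,None,fx=4,fy=4,interpolation=cv2.INTER_CUBIC))
E
```

```text
(no output)
```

View pics/sc_crop.png

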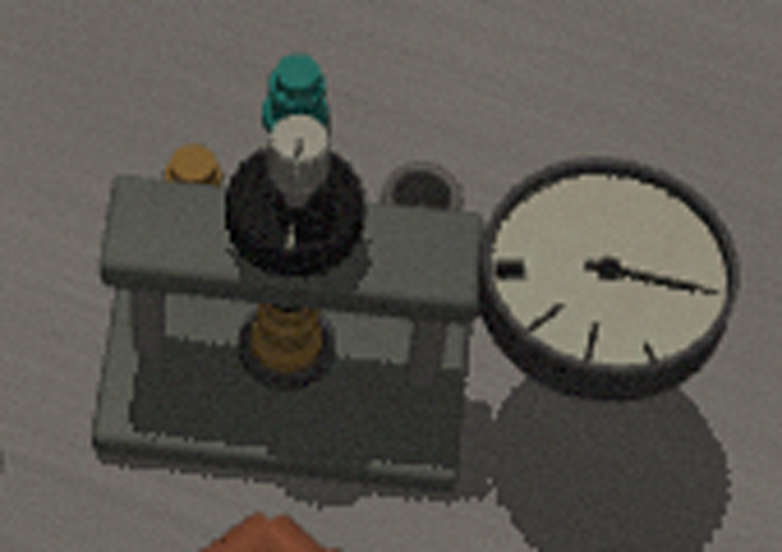

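View pics/si_crop.png

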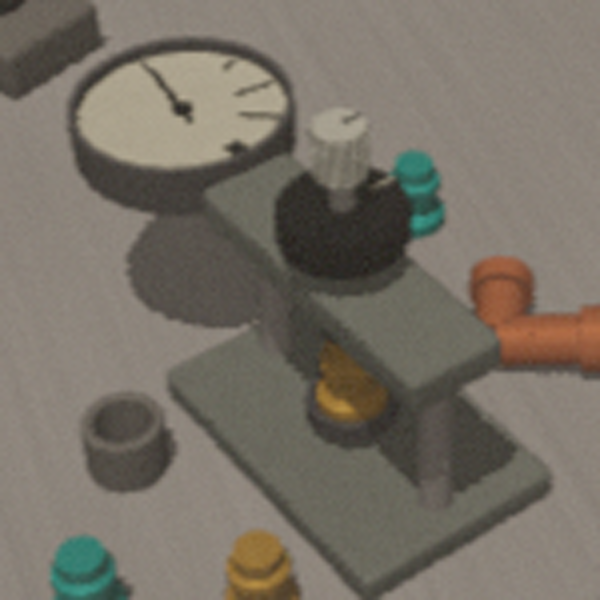

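```bash
cat > h.py <<'E'
import numpy as np, cv2
def ld(n):
    z=np.load(n);return z
def ray(c,u,v):
    R=np.array(c['R']);t=np.array(c['t'])
    d=R.T@np.array([(u-c['cx'])/c['fx'],(v-c['cy'])/c['fy'],1.]);return -R.T@t,d/np.linalg.norm(d)
def tri(*obs):
    A=np.zeros((3,3));b=np.zeros(3);L=[]
    for c,u,v in obs:
        o,d=ray(c,u,v);P=np.eye(3)-np.outer(d,d);A+=P;b+=P@o;L.append((o,P))
    X=np.linalg.solve(A,b);return X,[float(np.linalg.norm(P@(X-o))) for o,P in L]
def atz(c,u,v,z):
    o,d=ray(c,u,v);return o+d*(z-o[2])/d[2]
def proj(c,X):
    p=np.array(c['R'])@np.array(X)+np.array(c['t']);return c['fx']*p[0]/p[2]+c['cx'],c['fy']*p[1]/p[2]+c['cy']
E
python3 - <<'E'
from h import *
S=ld("pics/scene0.npz");D=ld("pics/side0.npz")
k=tri((S,305.0,179.3),(D,254.75,191));d=tri((S,372.2,208.0),(D,215.25,187))
print(k,d); v=d[0]-k[0];print(np.hypot(*v[:2]),np.degrees(np.arctan2(v[1],v[0])))
for q in((S,305,179.3,195),(D,254.75,191,195),(S,372.2,208,121),(D,215.25,187,121)):print(atz(*q))
for n,uv in(("tip",(718,292)),("c",(608,267)),("bar",(510,269)),("m",(545,318)),("m",(592,342)),("m1",(652,355))):
    print(n,atz(S,240+uv[0]/4.6,150+uv[1]/4.6,121))
for n,uv in(("spare",(235,305)),("coupling",(201,270)),("turq",(192,307))):print(n,atz(D,*uv,20))
E
```

```text
(array([492.55349862,  55.39003946, 193.72944871]), [0.6989121949654324, 0.6989121949653311]) (array([455.56881327, 187.85159565, 120.84411495]), [0.30341811029985005, 0.30341811029994986])
137.52792741963646 105.60030268699886
[492.72196643  56.00275791 195.        ]
[492.44247044  53.08313046 195.        ]
[455.35845105 188.00624325 121.        ]
[455.70482913 187.30729031 121.        ]
tip [449.30088148 235.42373038 121.        ]
c [455.47695439 187.98967553 121.        ]
bar [472.93550652 149.27531921 121.        ]
m [490.67762915 171.07894072 121.        ]
m [494.28088403 193.23075573 121.        ]
m1 [490.53408781 218.57571534 121.        ]
spare [420.23049059 -25.14550305  20.        ]
coupling [386.82961957  79.17275659  20.        ]
turq [349.4483528   -0.63406594  20.        ]
```

Emit:
{"fn": "jog_arm", "kwargs": {
  "moves": [
    {"grip": -1,"translation": [0,0,-0.04],"twist": [0,0,0]},
    {"grip": -1,"translation": [0,0,-0.04],"twist": [0,0,0]},
    {"grip": -1,"translation": [0,0,-0.04],"twist": [0,0,0]},
    {"grip": -1,"translation": [-0.029,-0.0285,0],"twist": [0,0,0]},
    {"grip": -1,"translation": [-0.029,-0.0285,0],"twist": [0,0,0]},
    {"grip": -1,"translation": [-0.029,-0.0285,0],"twist": [0,0,0]},
    {"grip": -1,"translation": [-0.029,-0.0285,0],"twist": [0,0,0]},
    {"grip": -1,"translation": [-0.029,-0.0285,0],"twist": [0,0,0]},
    {"grip": -1,"translation": [-0.029,-0.0285,0],"twist": [0,0,0]},
    {"grip": -1,"translation": [-0.029,-0.0285,0],"twist": [0,0,0]}
  ],
  "squeeze": 40
}}

```text
clock: 0.98
eef_pos: [296.8, 364.7, 326.0]
tcp_rot: [-3.142, 0.0, 2.907]
contact_force: [1.5, 0.2, 0.4]
opening: 0.999
```

Emit:
{"fn": "jog_arm", "kwargs": {
  "moves": [
    {"grip": -1,"translation": [-0.029,-0.0285,0],"twist": [0,0,0]},
    {"grip": -1,"translation": [-0.029,-0.0285,0],"twist": [0,0,0]},
    {"grip": -1,"translation": [-0.029,-0.0285,0],"twist": [0,0,0]},
    {"grip": -1,"translation": [-0.029,-0.0285,0],"twist": [0,0,0]},
    {"grip": -1,"translation": [-0.029,-0.0285,0],"twist": [0,0,0]},
    {"grip": -1,"translation": [-0.029,-0.0285,0],"twist": [0,0,0]},
    {"grip": -1,"translation": [-0.029,-0.0285,0],"twist": [0,0,0]},
    {"grip": -1,"translation": [0,0,0],"twist": [0,0,0]},
    {"grip": -1,"translation": [0,0,0],"twist": [0,0,0]}
  ]
}}

```text
clock: 1.73
eef_pos: [448.0, 123.5, 325.8]
tcp_rot: [-3.141, -0.001, 2.902]
contact_force: [-1.0, -0.3, -0.5]
opening: 1.002
```

```bash
cat > snap.py <<'E'
from rig import r
import cv2,sys,numpy as np
tag=sys.argv[1]
s=r.sense();print({k:np.round(s[k],4).tolist() for k in('clock','qpos','eef_pos','tcp_rot','contact_force','wrist_torque','opening')})
for n in sys.argv[2:]:
    c=r.calibration(n);p,d=r.grab_frame(n)
    cv2.imwrite(f"pics/{n}{tag}.png",p[:,:,::-1]);np.savez(f"pics/{n}{tag}.npz",d=d,p=p,**{k:np.array(v) for k,v in c.items()})
E
python3 snap.py 1 wrist scene side
```

```text
{'clock': 1.7333, 'qpos': [0.2657, -0.006, 1.8042, 0.0, 1.3441, -1.0658], 'eef_pos': [448.0244, 123.476, 325.7901], 'tcp_rot': [-3.1413, -0.0006, 2.9023], 'contact_force': [-1.0113, -0.3086, -0.5021], 'wrist_torque': [-0.0081, 0.0077, 0.0595], 'opening': 1.002}
```

View pics/wrist1.png

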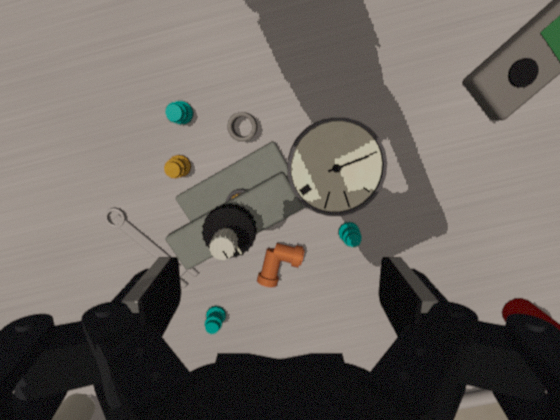

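View pics/scene1.png

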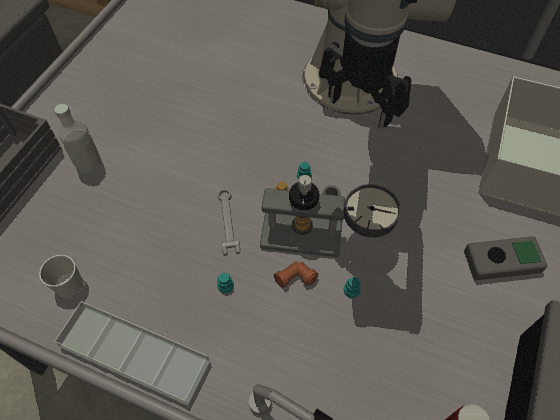

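View pics/side1.png

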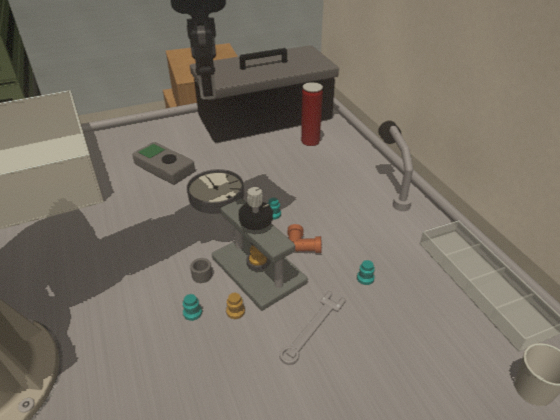

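```bash
python3 - <<'E'
from h import *
a=cv2.imread("pics/wrist1.png")[110:280,150:400]
cv2.imwrite("pics/w1c.png",cv2.resize(a,None,fx=3.2,fy=3.2,interpolation=cv2.INTER_CUBIC))
W=ld("pics/wrist1.npz");print("wcam",-W['R'].T@W['t'])
E
```

```text
wcam [382.96997612 139.91290519 492.40220941]
```

View pics/w1c.png

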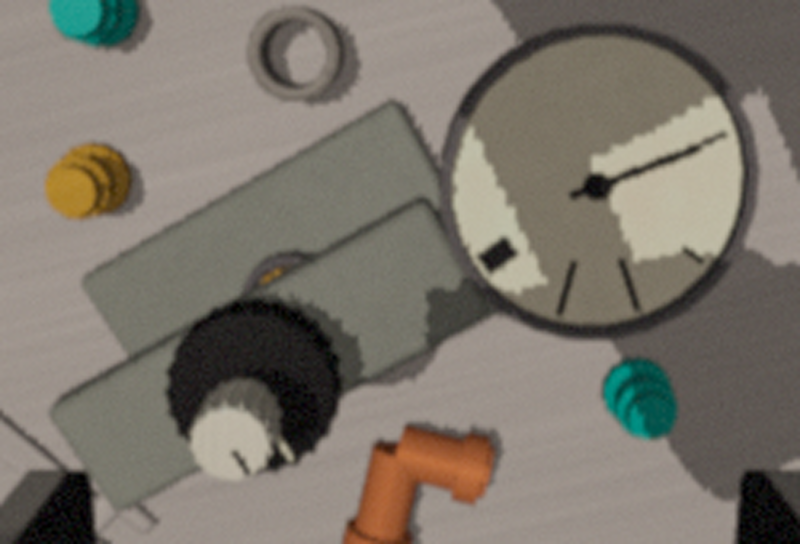

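```bash
python3 - <<'E'
from h import *
S=ld("pics/scene0.npz");D=ld("pics/side0.npz");W=ld("pics/wrist1.npz")
print(atz(W,222.5,248.1,195),tri((S,305.0,179.3),(D,254.75,191),(W,222.5,248.1)))
print(atz(W,229.7,229.7,150))
print(atz(W,336.6,168.1,121),tri((S,372.2,208.0),(D,215.25,187),(W,336.6,168.1)))
T=np.array([448.0,123.5]);y=2.905
for X in(np.array([492.5,55]),):
    d=X-T;print(d@[np.cos(y),np.sin(y)],d@[np.sin(y),-np.cos(y)])
E
```

```text
[491.48328406  57.14588668 195.        ] (array([492.4308266 ,  55.93673826, 193.25319365]), [0.7824411441884384, 0.9330654345656179, 0.7330162177351986])
[489.04465188  58.28561832 150.        ]
[455.9121488  188.07969176 121.        ] (array([455.71535231, 187.94588169, 120.91707605]), [0.3490857347620317, 0.33008213814522186, 0.250646604708813])
-59.31615341716813 -56.16132070910525
```

Emit:
{"fn": "jog_arm", "kwargs": {
  "moves": [
    {"grip": -1,"translation": [-0.029,-0.0275,0],"twist": [0,0,0]},
    {"grip": -1,"translation": [-0.0295,-0.0275,0],"twist": [0,0,0]},
    {"grip": -1,"translation": [0,0,0.04],"twist": [0,0,0]},
    {"grip": -1,"translation": [0,0,0.04],"twist": [0,0,0]},
    {"grip": -1,"translation": [0,0,0.016],"twist": [0,0,0]},
    {"grip": -1,"translation": [0,0,0],"twist": [0,0,0]},
    {"grip": -1,"translation": [0,0,0],"twist": [0,0,0]}
  ]
}}

```text
clock: 2.47
eef_pos: [490.9, 59.5, 230.0]
tcp_rot: [-3.141, -0.001, 2.909]
contact_force: [-0.2, -0.2, -0.2]
opening: 0.998
```

```bash
python3 snap.py 2 wrist scene side
```

```text
{'clock': 2.4667, 'qpos': [0.1175, 0.1245, 1.8778, 0.0002, 1.1409, -1.2207], 'eef_pos': [490.9133, 59.5085, 229.9597], 'tcp_rot': [-3.1412, -0.0015, 2.9089], 'contact_force': [-0.238, -0.1809, -0.2337], 'wrist_torque': [0.04, -0.0355, -0.0017], 'opening': 0.9983}
```

View pics/wrist2.png

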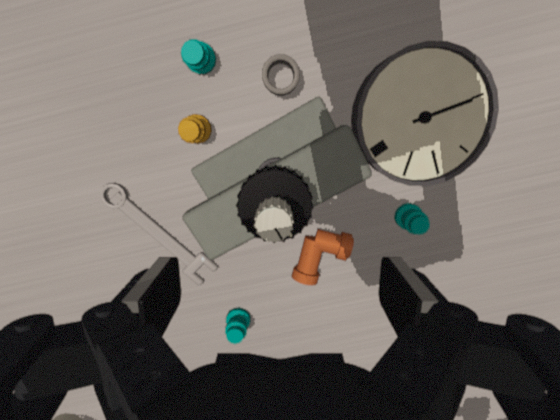

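View pics/scene2.png

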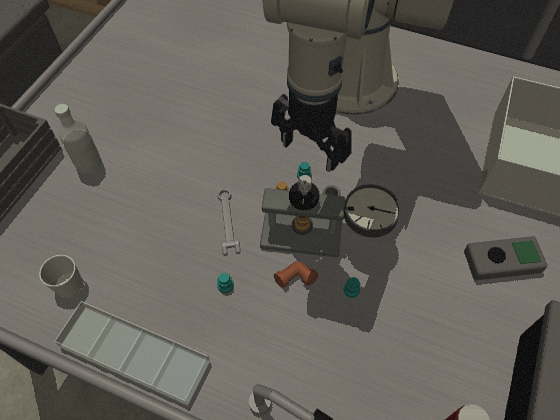

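View pics/side2.png

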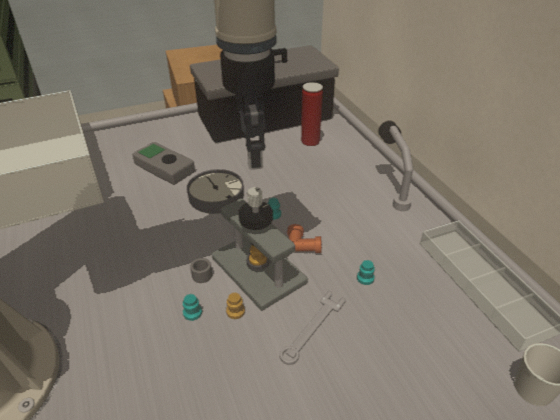

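```bash
python3 - <<'E'
from h import *
a=cv2.imread("pics/wrist2.png")[140:260,220:340]
cv2.imwrite("pics/w2c.png",cv2.resize(a,None,fx=5,fy=5,interpolation=cv2.INTER_CUBIC))
E
```

```text
(no output)
```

View pics/w2c.png

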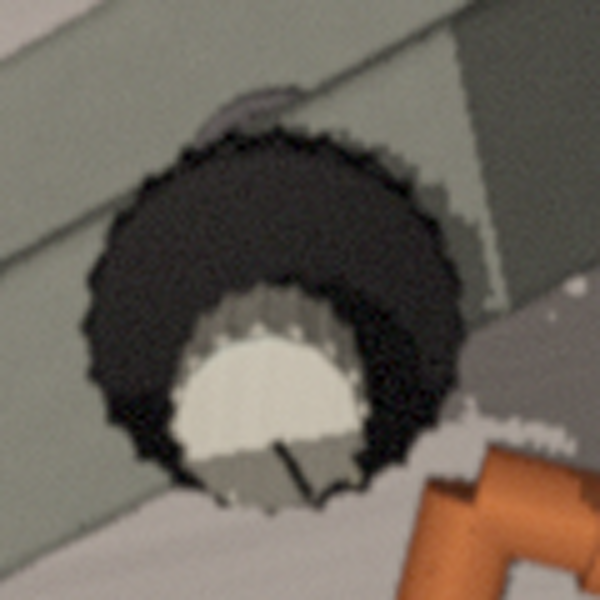

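```bash
python3 - <<'E'
from h import *
S=ld("pics/scene0.npz");D=ld("pics/side0.npz");W=ld("pics/wrist1.npz");V=ld("pics/wrist2.npz")
print(atz(V,273.6,224.6,195),tri((S,305.0,179.3),(D,254.75,191),(W,222.5,248.1),(V,273.6,224.6)),tri((W,222.5,248.1),(V,273.6,224.6)))
# tcp projected axis in wrist img
p=np.array([490.91,59.51]);y=2.909
for X in([492.3,56.3],[492.5,56]):
  d=np.array(X)-p;print(d@[np.cos(y),np.sin(y)],d@[np.sin(y),-np.cos(y)])
for z in(195,150):print(proj(V,[490.91,59.51,z]),proj(V,[492.4,56,z]))
E
```

```text
[491.58266648  56.0434649  195.        ] (array([492.35907507,  55.91202582, 193.20903439]), [0.7467738390873729, 0.9776139234839539, 0.7230650737125175, 0.18925329702601665]) (array([493.58892299,  55.48083189, 189.04524357]), [0.06442330125430114, 0.06442330125431943])
-2.0924787992133043 -2.803164724885574
-2.356243550763854 -3.0489861150034203
(np.float64(278.6430489563971), np.float64(222.4387068689834)) (np.float64(273.8338413487525), np.float64(225.7961566604488))
(np.float64(278.80174811505196), np.float64(203.93250224589517)) (np.float64(274.8067040630094), np.float64(206.76468822336614))
```

Emit:
{"fn": "jog_arm", "kwargs": {
  "moves": [
    {"grip": -1,"translation": [-0.002,-0.003,0],"twist": [0,0,0]},
    {"grip": -1,"translation": [0,0,0.035],"twist": [0,0,0]},
    {"grip": -1,"translation": [0,0,0.035],"twist": [0,0,0]},
    {"grip": -1,"translation": [0,0,0.02],"twist": [0,0,0]},
    {"grip": -1,"translation": [0,0,0.013],"twist": [0,0,0]},
    {"grip": -1,"translation": [0,0,0],"twist": [0,0,0]},
    {"grip": -1,"translation": [0,0,0],"twist": [0,0,0]}
  ]
}}

```text
clock: 3.2
eef_pos: [493.2, 54.8, 127.6]
tcp_rot: [3.142, 0.0, 2.907]
contact_force: [0.2, -0.6, -0.4]
opening: 1.0
```

```bash
python3 snap.py 3 wrist side
```

```text
{'clock': 3.2, 'qpos': [0.1077, 0.2509, 1.9785, -0.0001, 0.9121, -1.2283], 'eef_pos': [493.176, 54.8137, 127.638], 'tcp_rot': [3.1416, 0.0002, 2.9068], 'contact_force': [0.2485, -0.605, -0.4397], 'wrist_torque': [-0.0145, 0.0558, 0.0036], 'opening': 0.9996}
```

View pics/wrist3.png

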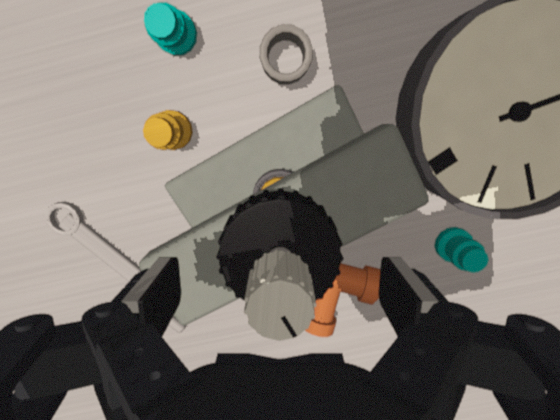

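View pics/side3.png

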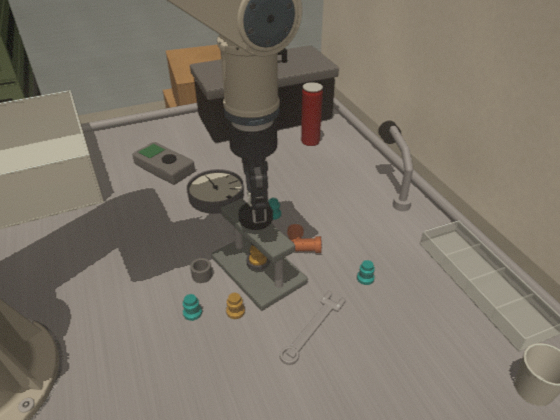

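Emit:
{"fn": "jog_arm", "kwargs": {
  "moves": [
    {"grip": 1,"translation": [0,0,0],"twist": [0,0,0]},
    {"grip": 1,"translation": [0,0,0],"twist": [0,0,0]},
    {"grip": 1,"translation": [0,0,0],"twist": [0,0,0]},
    {"grip": 1,"translation": [0,0,0],"twist": [0,0,0]},
    {"grip": 1,"translation": [0,0,0],"twist": [0,0,0]},
    {"grip": 1,"translation": [0,0,0],"twist": [0,0,0]}
  ],
  "squeeze": 40
}}

```text
clock: 3.8
eef_pos: [493.0, 54.9, 127.4]
tcp_rot: [3.141, 0.0, 2.907]
contact_force: [-1.3, 0.4, 3.6]
opening: 0.269
```

```bash
python3 snap.py 4 wrist scene
```

```text
{'clock': 3.8, 'qpos': [0.1079, 0.2508, 1.9793, 0.0, 0.911, -1.2281], 'eef_pos': [492.9679, 54.9144, 127.3749], 'tcp_rot': [3.1414, 0.0004, 2.9068], 'contact_force': [-1.266, 0.3697, 3.5732], 'wrist_torque': [0.0349, 0.0582, 0.0107], 'opening': 0.2691}
```

View pics/wrist4.png

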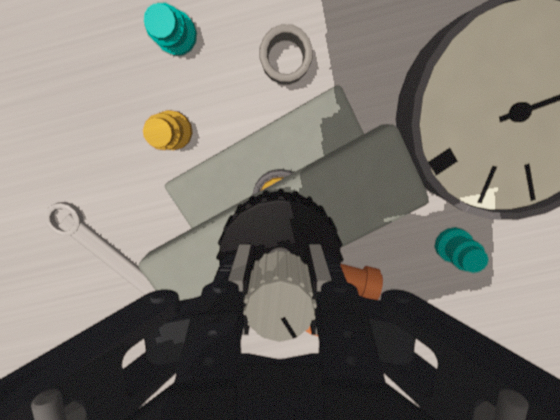

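View pics/scene4.png

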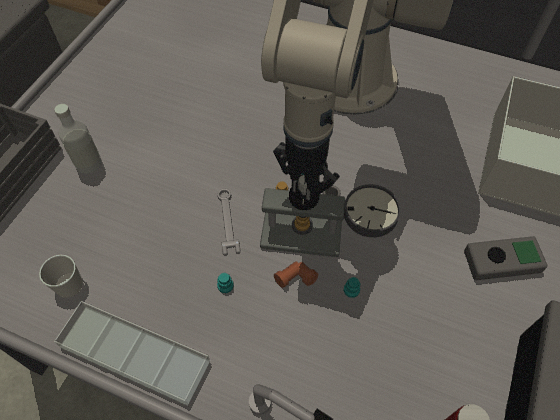

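```bash
python3 snap.py 5 side
python3 - <<'E'
from h import *
a=cv2.imread("pics/wrist4.png")[180:350,190:370]
cv2.imwrite("pics/w4c.png",cv2.resize(a,None,fx=3.3,fy=3.3,interpolation=cv2.INTER_CUBIC))
b=cv2.imread("pics/side5.png")[160:280,190:330]
cv2.imwrite("pics/s5c.png",cv2.resize(b,None,fx=5,fy=5,interpolation=cv2.INTER_CUBIC))
W=ld("pics/wrist4.npz");V=ld("pics/wrist3.npz")
def P(W,u,v):
    z=W['d'][v,u];c=np.array([(u-W['cx'])/W['fx']*z,(v-W['cy'])/W['fy']*z,z]);return np.round(W['R'].T@(c-W['t']),1)
for u,v in((270,210),(280,225),(240,255),(322,255),(235,280),(328,280),(280,310),(225,240),(280,245),(200,310)):print(u,v,P(W,u,v))
for u,v in((270,210),(165,265),(165,290),(390,270),(280,225)):print(u,v,P(V,u,v))
E
```

```text
{'clock': 3.9, 'qpos': [0.1079, 0.2509, 1.9793, 0.0, 0.911, -1.2282], 'eef_pos': [492.971, 54.9002, 127.3422], 'tcp_rot': [3.1415, 0.0004, 2.9068], 'contact_force': [-0.1368, 0.3792, 4.073], 'wrist_torque': [0.0423, 0.1143, 0.0338], 'opening': 0.2675}
270 210 [467.7  57.1 150.1]
280 225 [475.7  59.8 150.2]
240 255 [478.9  42.1 167. ]
322 255 [487.1  75.  166.4]
235 280 [478.8  42.9 188.9]
328 280 [486.6  74.5 188.4]
280 310 [490.8  56.2 194. ]
225 240 [476.5  33.7 151.2]
280 245 [485.1  57.6 150.4]
200 310 [476.1  35.7 208.7]
270 210 [467.7  57.1 151.1]
165 265 [472.5  15.1 177.1]
165 290 [479.8  14.8 183.2]
390 270 [494.8  99.  176.7]
280 225 [475.5  59.9 151.5]
```

View pics/w4c.png

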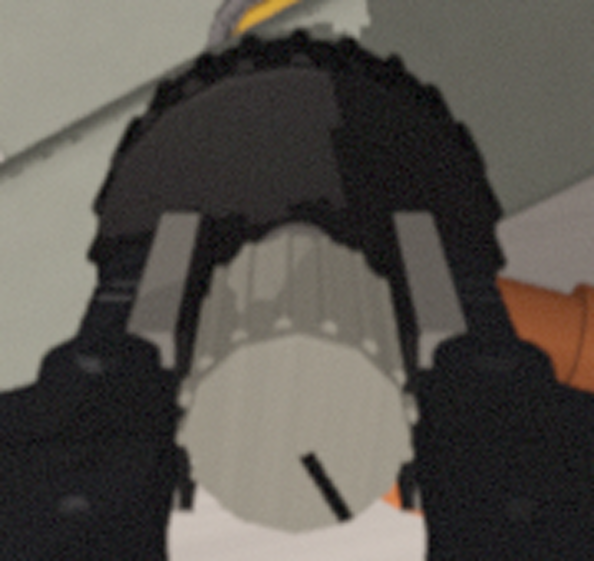

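View pics/s5c.png

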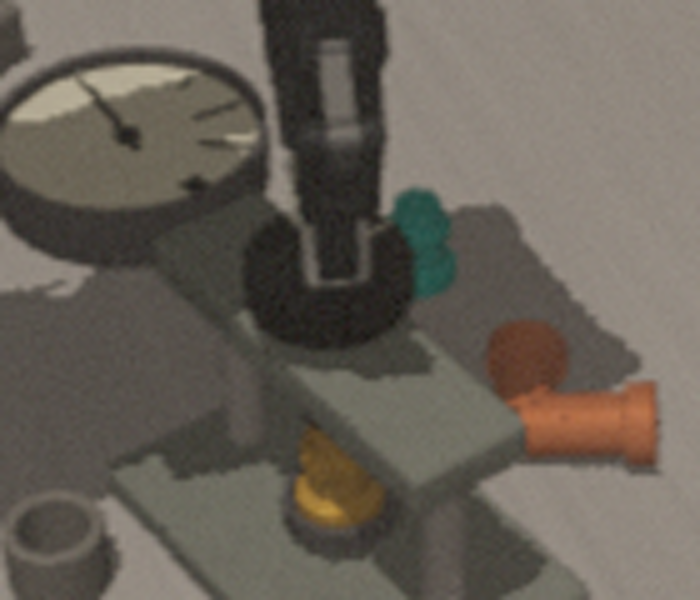

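```bash
python3 - <<'E'
from h import *
W=ld("pics/wrist4.npz");V=ld("pics/wrist3.npz")
def P(W,u,v):
    z=W['d'][v,u];c=np.array([(u-W['cx'])/W['fx']*z,(v-W['cy'])/W['fy']*z,z]);return np.round(W['R'].T@(c-W['t']),1)
for v in range(236,284,4):print(v,P(W,242-(v-240)//5,v),P(W,320+(v-240)//5,v))
for v in range(252,312,5):print(v,[P(V,u,v).tolist() for u in (160,172,176)])
E
```

```text
236 [476.3  42.4 151.8] [485.   76.  150.2]
240 [478.5  41.2 150.6] [486.8  76.1 150.7]
244 [480.   40.9 151.7] [489.   75.7 150.2]
248 [478.9  41.6 159.3] [486.9  75.5 159.5]
252 [479.   41.6 163.5] [486.9  75.4 163.8]
256 [479.2  41.6 167.2] [486.9  75.3 167.9]
260 [478.7  41.9 172.2] [486.3  75.1 172.9]
264 [479.3  42.1 174.7] [486.9  74.7 175.1]
268 [478.7  42.5 179.6] [486.7  74.7 178.8]
272 [479.1  42.3 182.1] [487.1  74.6 181.4]
276 [479.2  42.2 184.9] [486.2  74.5 186.1]
280 [478.8  42.5 188.6] [486.6  74.5 188.4]
252 [[486.6, -13.2, 117.9], [488.3, -6.6, 117.8], [488.5, -4.1, 118.6]]
257 [[471.7, 10.5, 169.2], [472.7, 15.4, 169.4], [473.9, 16.0, 167.1]]
262 [[472.1, 12.0, 173.6], [473.6, 16.2, 172.7], [475.9, 15.4, 167.5]]
267 [[472.3, 13.7, 178.5], [475.7, 15.5, 172.7], [477.6, 15.3, 168.7]]
272 [[472.3, 15.4, 183.4], [477.4, 15.2, 173.6], [479.5, 14.8, 169.2]]
277 [[473.1, 16.2, 186.2], [479.3, 14.7, 174.0], [481.6, 14.2, 169.5]]
282 [[475.0, 15.6, 186.1], [481.7, 13.7, 173.4], [483.4, 13.9, 170.4]]
287 [[476.3, 15.6, 187.5], [482.9, 13.9, 175.3], [485.0, 13.8, 171.7]]
292 [[478.2, 15.0, 187.5], [484.5, 13.8, 176.4], [487.4, 12.8, 171.1]]
297 [[479.4, 15.1, 188.9], [486.6, 13.1, 176.5], [489.0, 12.7, 172.4]]
302 [[481.1, 14.6, 189.2], [488.4, 12.7, 177.1], [491.5, 11.7, 171.9]]
307 [[483.2, 13.7, 188.9], [490.2, 12.3, 177.7], [493.6, 11.1, 172.1]]
```

```bash
python3 - <<'E'
from h import *
for n in("scene","side"):
    S=ld(f"pics/{n}2.npz");a=cv2.imread(f"pics/{n}2.png")
    x0,y0=(260,80) if n=="scene" else (190,60)
    k=5
    c=cv2.resize(a[y0:y0+120,x0:x0+120],None,fx=k,fy=k,interpolation=cv2.INTER_CUBIC)
    for z,col in((230,(0,0,255)),(243,(0,255,0)),(270,(255,0,0))):
        for s in(-46,0,46):
            u,v=proj(S,[490.9+s*.2326,59.5+s*.9726,z]);cv2.circle(c,(int((u-x0)*k),int((v-y0)*k)),4,col,-1)
    cv2.imwrite(f"pics/{n}2t.png",c)
E
```

```text
(no output)
```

View pics/scene2t.png

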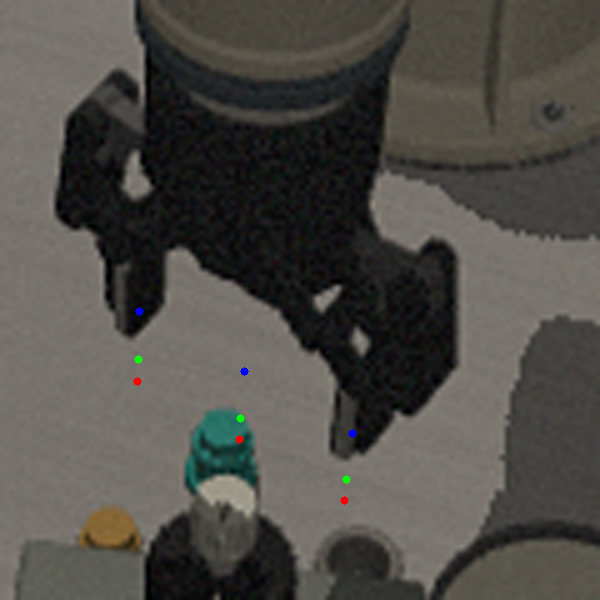

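View pics/side2t.png

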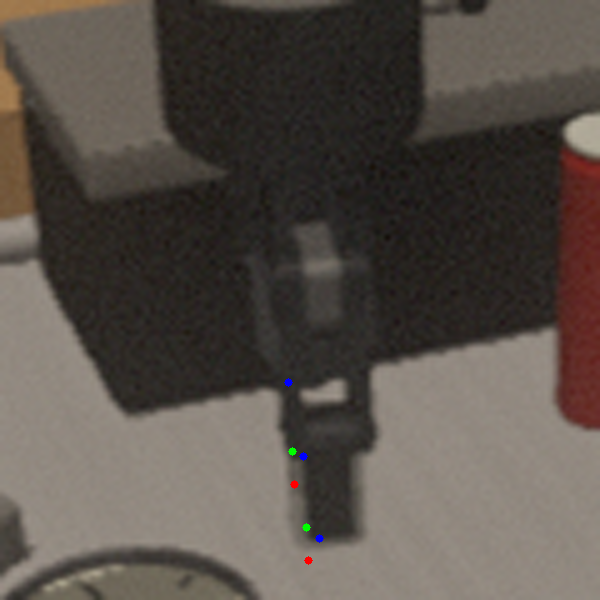

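```bash
python3 - <<'E'
from h import *
W=ld("pics/wrist3.npz")
def P(W,u,v):
    z=W['d'][v,u];c=np.array([(u-W['cx'])/W['fx']*z,(v-W['cy'])/W['fy']*z,z]);return np.round(W['R'].T@(c-W['t']),1)
for u,v in((250,358),(280,358),(310,358),(280,375),(230,370),(330,370),(280,400),(215,380)):print(u,v,P(W,u,v))
E
```

```text
250 358 [482.4  50.6 225.8]
280 358 [670.1  13.8  -0.9]
310 358 [485.1  64.9 226.6]
280 375 [482.4  58.1 233.1]
230 370 [479.3  47.3 232.2]
330 370 [485.1  69.1 231.5]
280 400 [483.1  57.9 239.1]
215 380 [479.4  44.2 234.2]
```

Emit:
{"fn": "jog_arm", "kwargs": {
  "moves": [
    {"grip": -1,"translation": [0,0,0],"twist": [0,0,0]},
    {"grip": -1,"translation": [0,0,0],"twist": [0,0,0]},
    {"grip": -1,"translation": [0,0,0],"twist": [0,0,0]},
    {"grip": -1,"translation": [0,0,0],"twist": [0,0,0]},
    {"grip": -1,"translation": [0,0,0],"twist": [0,0,0]}
  ]
}}

```text
clock: 4.37
eef_pos: [492.6, 54.8, 126.9]
tcp_rot: [-3.141, -0.0, 2.907]
contact_force: [-1.2, -0.7, 0.4]
opening: 0.95
```

Emit:
{"fn": "jog_arm", "kwargs": {
  "moves": [
    {"grip": -1,"translation": [0,0,0.008],"twist": [0,0,0]},
    {"grip": -1,"translation": [0,0,0.008],"twist": [0,0,0]},
    {"grip": -1,"translation": [0,0,0.008],"twist": [0,0,0]},
    {"grip": -1,"translation": [0,0,0],"twist": [0,0,0]},
    {"grip": -1,"translation": [0,0,0],"twist": [0,0,0]}
  ]
}}

```text
clock: 4.78
eef_pos: [492.1, 54.8, 102.1]
tcp_rot: [-3.141, -0.002, 2.907]
contact_force: [-0.6, -0.3, -0.5]
opening: 0.999
```

```bash
python3 snap.py 6 wrist side
```

```text
{'clock': 4.7833, 'qpos': [0.1078, 0.288, 1.999, -0.0, 0.8565, -1.2281], 'eef_pos': [492.0504, 54.7802, 102.1436], 'tcp_rot': [-3.1409, -0.0019, 2.9068], 'contact_force': [-0.6435, -0.308, -0.4973], 'wrist_torque': [0.01, 0.0275, 0.0726], 'opening': 0.9992}
```

View pics/wrist6.png

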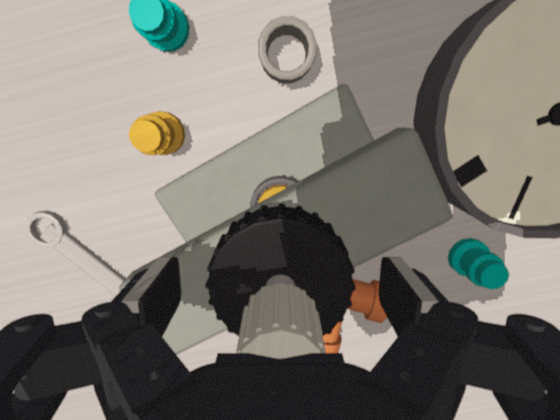

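View pics/side6.png

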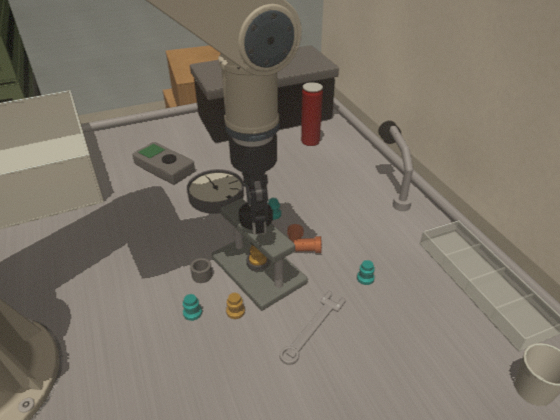

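Emit:
{"fn": "jog_arm", "kwargs": {
  "moves": [
    {"grip": 1,"translation": [0,0,0],"twist": [0,0,0]},
    {"grip": 1,"translation": [0,0,0],"twist": [0,0,0]},
    {"grip": 1,"translation": [0,0,0],"twist": [0,0,0]},
    {"grip": 1,"translation": [0,0,0],"twist": [0,0,0]},
    {"grip": 1,"translation": [0,0,0],"twist": [0,0,0]}
  ],
  "squeeze": 40
}}

```text
clock: 5.3
eef_pos: [493.1, 54.9, 103.7]
tcp_rot: [3.141, 0.001, 2.907]
contact_force: [-2.0, 0.2, 5.1]
opening: 0.663
```

```bash
python3 snap.py 7 wrist scene
```

```text
{'clock': 5.3, 'qpos': [0.1079, 0.2856, 1.9978, 0.0, 0.8574, -1.2281], 'eef_pos': [493.0583, 54.899, 103.7305], 'tcp_rot': [3.1413, 0.0007, 2.9068], 'contact_force': [-2.0331, 0.2062, 5.1047], 'wrist_torque': [-0.0313, 0.2227, 0.019], 'opening': 0.6626}
```

View pics/wrist7.png

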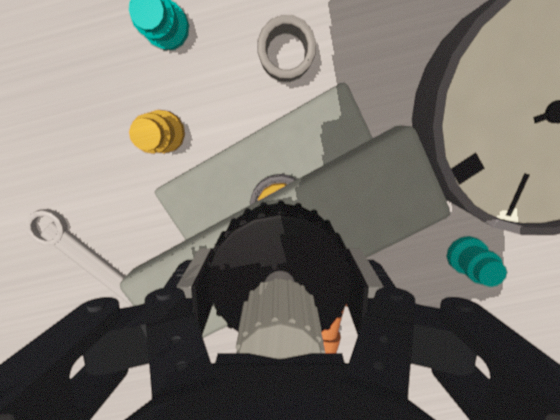

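View pics/scene7.png

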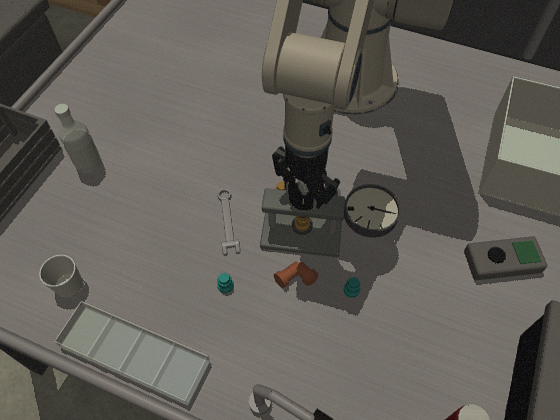

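Emit:
{"fn": "jog_arm", "kwargs": {
  "moves": [
    {"grip": 1,"translation": [0,0,0],"twist": [0,0,0.12]},
    {"grip": 1,"translation": [0,0,0],"twist": [0,0,0.12]},
    {"grip": 1,"translation": [0,0,0],"twist": [0,0,0.12]},
    {"grip": 1,"translation": [0,0,0],"twist": [0,0,0.12]},
    {"grip": 1,"translation": [0,0,0],"twist": [0,0,0]}
  ]
}}

```text
clock: 5.82
eef_pos: [492.7, 54.3, 103.7]
tcp_rot: [-3.141, 0.001, 2.419]
contact_force: [-3.2, -4.9, 6.9]
opening: 0.659
```

```bash
cat > dial.py <<'E'
import sys
from h import *
C=np.array([455.7,187.9,121.]);a=np.radians(15.6);ex=np.array([np.cos(a),np.sin(a),0]);ey=np.array([-np.sin(a),np.cos(a),0])
def rect(f,n=400,R=56):
    c=ld(f);s=n/(2*R)
    src=[];dst=[]
    for i,j in((-50,-50),(50,-50),(50,50),(-50,50)):
        src.append(proj(c,C+i*ex+j*ey));dst.append((n/2+i*s,n/2-j*s))
    H=cv2.getPerspectiveTransform(np.float32(src),np.float32(dst))
    return cv2.warpPerspective(c['p'][:,:,::-1].copy(),H,(n,n),flags=cv2.INTER_CUBIC)
def read(im,R=56):
    # darkest radial direction; angle clockwise from rest (83.1deg from stand x)
    n=im.shape[0];s=n/(2*R);g=cv2.GaussianBlur(cv2.cvtColor(im,cv2.COLOR_BGR2GRAY),(0,0),1.5).astype(np.float32)
    best=[]
    for t in np.arange(-0.4,3.3,0.01):
        th=1.45-t;rr=np.arange(14,31)*s
        def ln(off):
            x=n/2+rr*np.cos(th)-off*np.sin(th);y=n/2-rr*np.sin(th)-off*np.cos(th);return cv2.remap(g,x.astype(np.float32)[None],y.astype(np.float32)[None],cv2.INTER_LINEAR)[0]
        v=np.mean(np.minimum(ln(7*s),ln(-7*s))-ln(0));best.append((v,t))
    best.sort(reverse=True);return best[0],best[1],[b for b in best if abs(b[1]-best[0][1])>.2][0]
ims=[]
for f in sys.argv[2:]:
    im=rect(f);print(f,[(round(float(v),1),round(float(t),2)) for v,t in read(im)])
    n=400;s=n/112
    for t in(0,1.0,1.6,2.2,2.9):
        th=1.45-t;cv2.line(im,(int(200+44*s*np.cos(th)),int(200-44*s*np.sin(th))),(int(200+52*s*np.cos(th)),int(200-52*s*np.sin(th))),(0,0,255),1)
    ims.append(im)
cv2.imwrite(sys.argv[1],np.hstack(ims))
E
python3 snap.py 8 scene side; python3 dial.py pics/d8.png pics/scene8.npz pics/side8.npz
```

```text
{'clock': 5.8167, 'qpos': [0.1074, 0.2855, 1.9981, -0.0012, 0.858, -0.7404], 'eef_pos': [492.7147, 54.2881, 103.6984], 'tcp_rot': [-3.1409, 0.0007, 2.4194], 'contact_force': [-3.1798, -4.8526, 6.9354], 'wrist_torque': [-0.7164, 0.3905, -0.2457], 'opening': 0.6593}
pics/scene8.npz [(75.9, 0.02), (75.8, 0.01), (5.9, 2.22)]
pics/side8.npz [(60.5, 0.0), (60.3, -0.01), (5.8, 1.65)]
```

View pics/d8.png

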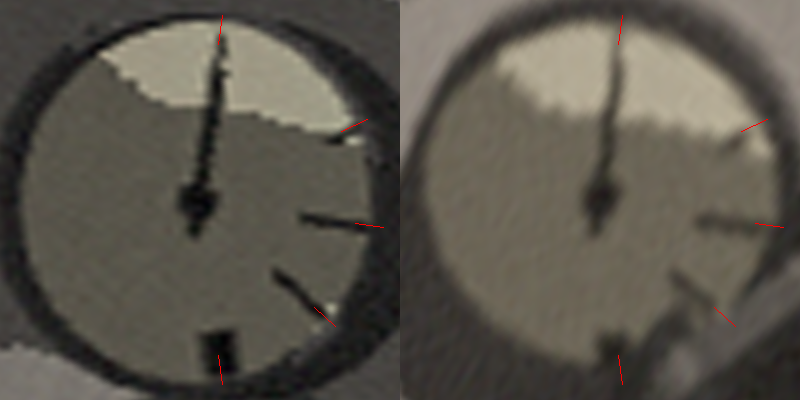

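View pics/scene8.png

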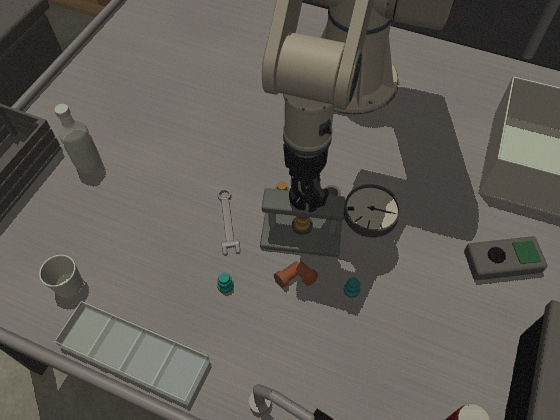

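Emit:
{"fn": "jog_arm", "kwargs": {
  "moves": [
    {"grip": 1,"translation": [0,0,0],"twist": [0,0,0.1]},
    {"grip": 1,"translation": [0,0,0],"twist": [0,0,0.1]},
    {"grip": 1,"translation": [0,0,0],"twist": [0,0,0]},
    {"grip": 1,"translation": [0,0,0],"twist": [0,0,0]}
  ]
}}

```text
clock: 6.25
eef_pos: [492.5, 54.1, 103.7]
tcp_rot: [-3.141, 0.001, 2.226]
contact_force: [-3.3, -4.4, 8.0]
opening: 0.665
```

```bash
python3 snap.py 9 scene side; python3 dial.py pics/d9.png pics/scene9.npz pics/side9.npz
```

```text
{'clock': 6.25, 'qpos': [0.1072, 0.2854, 1.9982, -0.0015, 0.8584, -0.5472], 'eef_pos': [492.4888, 54.1011, 103.6819], 'tcp_rot': [-3.1406, 0.0007, 2.2262], 'contact_force': [-3.3031, -4.4265, 8.0387], 'wrist_torque': [-0.8583, 0.5409, -0.2854], 'opening': 0.6647}
pics/scene9.npz [(75.5, 0.02), (75.3, 0.01), (5.4, 2.22)]
pics/side9.npz [(61.1, 0.0), (60.6, -0.01), (7.2, 1.65)]
```

Emit:
{"fn": "jog_arm", "kwargs": {
  "moves": [
    {"grip": 1,"translation": [0,0,0],"twist": [0,0,0.07]},
    {"grip": 1,"translation": [0,0,0],"twist": [0,0,0.07]},
    {"grip": 1,"translation": [0,0,0],"twist": [0,0,0]},
    {"grip": 1,"translation": [0,0,0],"twist": [0,0,0]}
  ]
}}

```text
clock: 6.68
eef_pos: [492.3, 54.0, 103.7]
tcp_rot: [-3.14, 0.001, 2.086]
contact_force: [-4.4, -6.6, 8.4]
opening: 0.665
```

```bash
python3 snap.py 10 scene side wrist; python3 dial.py pics/d10.png pics/scene10.npz pics/side10.npz
```

```text
{'clock': 6.6833, 'qpos': [0.1071, 0.2853, 1.9984, -0.0017, 0.8587, -0.4074], 'eef_pos': [492.3145, 53.9765, 103.6831], 'tcp_rot': [-3.1403, 0.0008, 2.0864], 'contact_force': [-4.3823, -6.6063, 8.3532], 'wrist_torque': [-0.966, 0.6228, -0.1887], 'opening': 0.6646}
pics/scene10.npz [(75.7, 0.01), (75.5, 0.02), (6.5, 1.62)]
pics/side10.npz [(60.6, 0.0), (60.2, 0.01), (17.2, 2.94)]
```

View pics/wrist10.png

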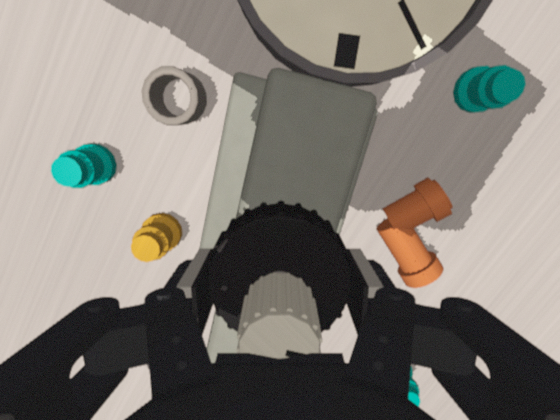

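Emit:
{"fn": "jog_arm", "kwargs": {
  "moves": [
    {"grip": 1,"translation": [0,0,0],"twist": [0,0,0.08]},
    {"grip": 1,"translation": [0,0,0],"twist": [0,0,0.08]},
    {"grip": 1,"translation": [0,0,0],"twist": [0,0,0]},
    {"grip": 1,"translation": [0,0,0],"twist": [0,0,0]}
  ]
}}

```text
clock: 7.17
eef_pos: [492.1, 53.9, 103.7]
tcp_rot: [-3.14, 0.001, 1.926]
contact_force: [-4.0, -6.7, 9.6]
opening: 0.664
```

```bash
python3 snap.py 11 scene side; python3 dial.py pics/d11.png pics/scene11.npz pics/side11.npz
```

```text
{'clock': 7.1667, 'qpos': [0.107, 0.2853, 1.9985, -0.0018, 0.8591, -0.2473], 'eef_pos': [492.0769, 53.8671, 103.658], 'tcp_rot': [-3.14, 0.001, 1.9264], 'contact_force': [-3.9579, -6.6971, 9.6322], 'wrist_torque': [-1.0209, 0.7471, -0.2378], 'opening': 0.6637}
pics/scene11.npz [(76.0, 0.02), (75.9, 0.01), (7.3, 2.21)]
pics/side11.npz [(61.8, 0.0), (61.4, -0.01), (6.8, 3.2)]
```

Emit:
{"fn": "jog_arm", "kwargs": {
  "moves": [
    {"grip": 1,"translation": [0,0,0],"twist": [0,0,0.08]},
    {"grip": 1,"translation": [0,0,0],"twist": [0,0,0.08]},
    {"grip": 1,"translation": [0,0,0],"twist": [0,0,0]},
    {"grip": 1,"translation": [0,0,0],"twist": [0,0,0]}
  ]
}}

```text
clock: 7.6
eef_pos: [491.9, 53.8, 103.7]
tcp_rot: [-3.14, 0.001, 1.766]
contact_force: [-5.1, -7.7, 10.1]
opening: 0.662
```

```bash
python3 snap.py 12 scene side; python3 dial.py pics/d12.png pics/scene12.npz pics/side12.npz
```

```text
{'clock': 7.6, 'qpos': [0.107, 0.2852, 1.9987, -0.0019, 0.8595, -0.0874], 'eef_pos': [491.8508, 53.8013, 103.6516], 'tcp_rot': [-3.1397, 0.0013, 1.7664], 'contact_force': [-5.1168, -7.7131, 10.1051], 'wrist_torque': [-1.0972, 0.8409, -0.241], 'opening': 0.6616}
pics/scene12.npz [(83.3, 0.02), (82.8, 0.03), (4.6, 1.61)]
pics/side12.npz [(41.6, -0.01), (41.4, 0.0), (16.0, 0.68)]
```

Emit:
{"fn": "jog_arm", "kwargs": {
  "moves": [
    {"grip": 1,"translation": [0,0,0],"twist": [0,0,0.08]},
    {"grip": 1,"translation": [0,0,0],"twist": [0,0,0.08]},
    {"grip": 1,"translation": [0,0,0],"twist": [0,0,0]},
    {"grip": 1,"translation": [0,0,0],"twist": [0,0,0]}
  ]
}}

```text
clock: 8.03
eef_pos: [491.6, 53.8, 103.6]
tcp_rot: [-3.139, 0.002, 1.606]
contact_force: [-7.1, -8.0, 11.6]
opening: 0.662
```

```bash
python3 snap.py 13 scene side wrist; python3 dial.py pics/d13.png pics/scene13.npz pics/side13.npz
```

```text
{'clock': 8.0333, 'qpos': [0.107, 0.2851, 1.9989, -0.0019, 0.8599, 0.0726], 'eef_pos': [491.6027, 53.7746, 103.6472], 'tcp_rot': [-3.1395, 0.0016, 1.6064], 'contact_force': [-7.0689, -7.9858, 11.5667], 'wrist_torque': [-1.1395, 0.9576, -0.2121], 'opening': 0.6618}
pics/scene13.npz [(82.5, 0.03), (82.3, 0.04), (7.2, 2.21)]
pics/side13.npz [(3.6, 0.31), (3.6, 0.32), (3.1, 0.91)]
```

View pics/wrist13.png

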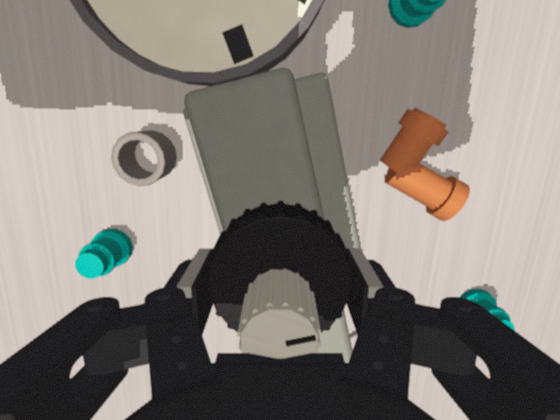

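View pics/d13.png

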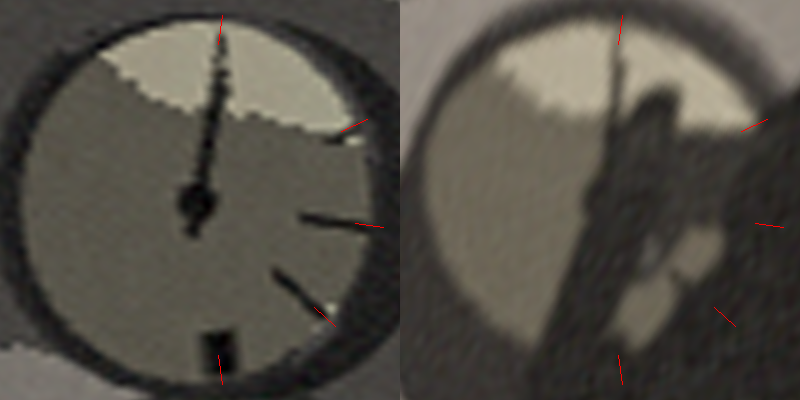

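Emit:
{"fn": "jog_arm", "kwargs": {
  "moves": [
    {"grip": 1,"translation": [0,0,0],"twist": [0,0,0.06]},
    {"grip": 1,"translation": [0,0,0],"twist": [0,0,0.06]},
    {"grip": 1,"translation": [0,0,0],"twist": [0,0,0]},
    {"grip": 1,"translation": [0,0,0],"twist": [0,0,0]}
  ]
}}

```text
clock: 8.52
eef_pos: [491.4, 53.8, 103.6]
tcp_rot: [-3.139, 0.002, 1.487]
contact_force: [-7.7, -7.5, 12.7]
opening: 0.663
```

```bash
python3 snap.py 14 scene; python3 dial.py pics/d14.png pics/scene14.npz
```

```text
{'clock': 8.5167, 'qpos': [0.107, 0.285, 1.999, -0.0019, 0.8602, 0.1925], 'eef_pos': [491.4006, 53.7811, 103.6291], 'tcp_rot': [-3.1393, 0.0019, 1.4866], 'contact_force': [-7.6761, -7.511, 12.697], 'wrist_torque': [-1.1752, 1.1113, -0.2173], 'opening': 0.663}
pics/scene14.npz [(66.5, 0.52), (66.4, 0.51), (6.1, 1.61)]
```

Emit:
{"fn": "jog_arm", "kwargs": {
  "moves": [
    {"grip": -1,"translation": [0,0,0],"twist": [0,0,0]},
    {"grip": -1,"translation": [0,0,0],"twist": [0,0,0]},
    {"grip": -1,"translation": [0,0,0],"twist": [0,0,0]},
    {"grip": -1,"translation": [0,0,0],"twist": [0,0,0]},
    {"grip": -1,"translation": [0,0,0],"twist": [0,0,0]},
    {"grip": -1,"translation": [0,0,0],"twist": [0,0,0]}
  ]
}}

```text
clock: 9.07
eef_pos: [492.9, 54.9, 103.1]
tcp_rot: [3.142, -0.0, 1.487]
contact_force: [-0.1, 0.1, -0.4]
opening: 1.004
```

```bash
python3 snap.py 15 scene wrist; python3 dial.py pics/d15.png pics/scene15.npz
```

```text
{'clock': 9.0667, 'qpos': [0.108, 0.2867, 1.9982, 0.0, 0.8566, 0.1918], 'eef_pos': [492.8532, 54.9474, 103.0551], 'tcp_rot': [3.1415, -0.0, 1.4869], 'contact_force': [-0.0822, 0.1334, -0.4068], 'wrist_torque': [-0.0159, -0.0332, 0.0408], 'opening': 1.0037}
pics/scene15.npz [(62.2, 0.52), (62.1, 0.51), (6.1, 1.61)]
```

View pics/wrist15.png

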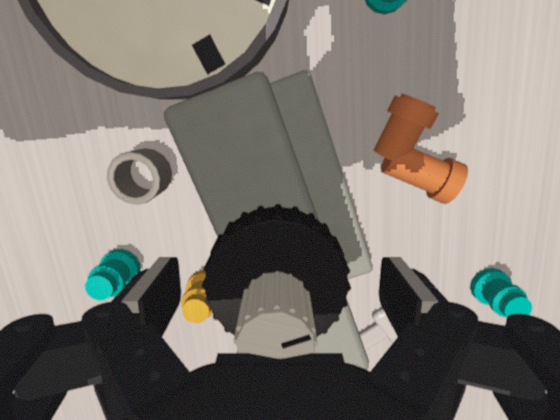

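View pics/d15.png

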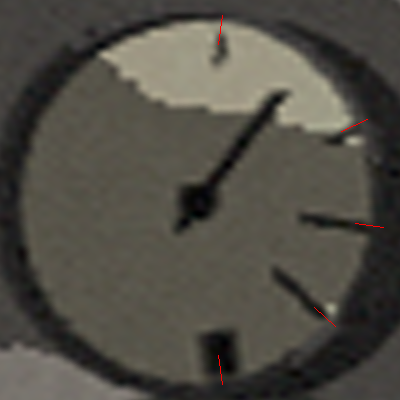

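Emit:
{"fn": "jog_arm", "kwargs": {
  "moves": [
    {"grip": -1,"translation": [0,-0.0015,0],"twist": [0,0,0]},
    {"grip": -1,"translation": [0,0,-0.016],"twist": [0,0,0]},
    {"grip": -1,"translation": [0,0,-0.017],"twist": [0,0,0]},
    {"grip": -1,"translation": [0,0,0],"twist": [0,0,0]},
    {"grip": -1,"translation": [0,0,0],"twist": [0,0,0]}
  ]
}}

```text
clock: 9.58
eef_pos: [491.9, 55.1, 136.7]
tcp_rot: [3.14, -0.0, 1.487]
contact_force: [0.1, -0.4, -0.4]
opening: 0.999
```

```bash
python3 snap.py 16 scene wrist; python3 dial.py pics/d16.png pics/scene16.npz
```

```text
{'clock': 9.5833, 'qpos': [0.1085, 0.2353, 1.9747, 0.0, 0.9296, 0.1925], 'eef_pos': [491.9099, 55.0964, 136.6958], 'tcp_rot': [3.1397, -0.0004, 1.4868], 'contact_force': [0.0639, -0.3739, -0.43], 'wrist_torque': [-0.0161, 0.0137, 0.0131], 'opening': 0.9993}
pics/scene16.npz [(66.0, 0.51), (65.9, 0.5), (5.3, 1.61)]
```

View pics/wrist16.png

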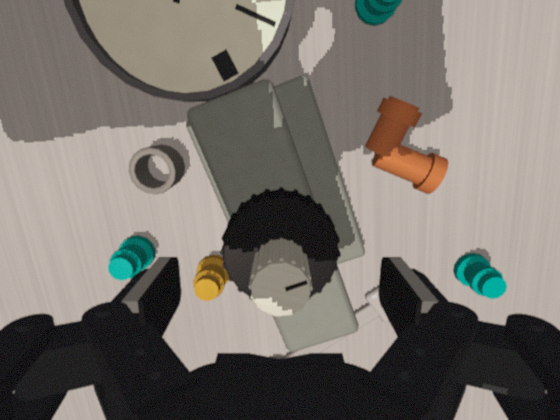

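Knob centred between the fingers (column 281), dial at 0.51. Closing on the knob.

Emit:
{"fn": "jog_arm", "kwargs": {
  "moves": [
    {"grip": 1,"translation": [0,0,0],"twist": [0,0,0]},
    {"grip": 1,"translation": [0,0,0],"twist": [0,0,0]},
    {"grip": 1,"translation": [0,0,0],"twist": [0,0,0]},
    {"grip": 1,"translation": [0,0,0],"twist": [0,0,0]},
    {"grip": 1,"translation": [0,0,0],"twist": [0,0,0]},
    {"grip": 1,"translation": [0,0,0],"twist": [0,0,0]},
    {"grip": 1,"translation": [0,0,0],"twist": [0,0,0]},
    {"grip": 1,"translation": [0,0,0],"twist": [0,0,0]}
  ],
  "squeeze": 30
}}

```text
clock: 10.35
eef_pos: [491.4, 55.0, 136.0]
tcp_rot: [3.141, -0.0, 1.487]
contact_force: [1.3, -0.1, -1.5]
opening: 0.271
```

```bash
python3 snap.py 17 scene wrist; python3 dial.py pics/d17.png pics/scene17.npz
```

```text
{'clock': 10.35, 'qpos': [0.1084, 0.2364, 1.975, -0.0, 0.93, 0.1925], 'eef_pos': [491.3974, 54.9971, 136.0478], 'tcp_rot': [3.1414, -0.0, 1.4868], 'contact_force': [1.2902, -0.1333, -1.5026], 'wrist_torque': [-0.0098, -0.162, -0.0138], 'opening': 0.2712}
pics/scene17.npz [(65.8, 0.49), (65.2, 0.48), (6.0, 1.61)]
```

View pics/wrist17.png

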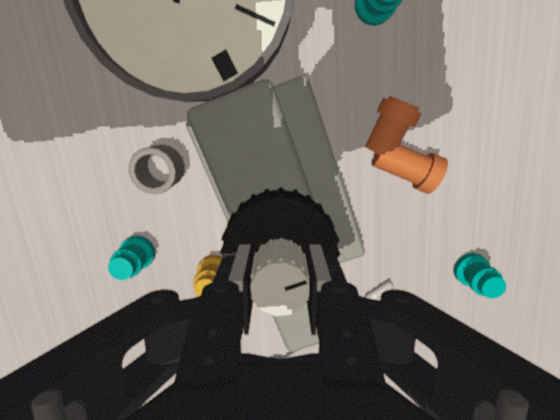

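Emit:
{"fn": "jog_arm", "kwargs": {
  "moves": [
    {"grip": 1,"translation": [0,0,0.0002],"twist": [0,0,0.1]},
    {"grip": 1,"translation": [0,0,0.0002],"twist": [0,0,0.1]},
    {"grip": 1,"translation": [0,0,0.0002],"twist": [0,0,0.1]},
    {"grip": 1,"translation": [0,0,0.0001],"twist": [0,0,0.1]},
    {"grip": 1,"translation": [0,0,0],"twist": [0,0,0]},
    {"grip": 1,"translation": [0,0,0],"twist": [0,0,0]}
  ]
}}

```text
clock: 10.95
eef_pos: [491.5, 55.0, 136.0]
tcp_rot: [3.141, -0.0, 1.086]
contact_force: [-0.8, 0.4, 5.8]
opening: 0.267
```

```bash
python3 snap.py 18 scene; python3 dial.py pics/d18.png pics/scene18.npz
```

```text
{'clock': 10.95, 'qpos': [0.1084, 0.2365, 1.9751, 0.0001, 0.9295, 0.5932], 'eef_pos': [491.4954, 55.0468, 135.96], 'tcp_rot': [3.1412, -0.0003, 1.086], 'contact_force': [-0.7757, 0.3689, 5.8133], 'wrist_torque': [-0.0372, 0.1538, -0.0394], 'opening': 0.2672}
pics/scene18.npz [(66.9, 0.96), (66.5, 0.95), (6.3, 1.63)]
```

Emit:
{"fn": "jog_arm", "kwargs": {
  "moves": [
    {"grip": 1,"translation": [0,0,0],"twist": [0,0,0.1]},
    {"grip": 1,"translation": [0,0,0],"twist": [0,0,0.1]},
    {"grip": 1,"translation": [0,0,0],"twist": [0,0,0.1]},
    {"grip": 1,"translation": [0,0,0],"twist": [0,0,0]},
    {"grip": 1,"translation": [0,0,0],"twist": [0,0,0]}
  ]
}}

```text
clock: 11.42
eef_pos: [491.5, 55.1, 136.0]
tcp_rot: [3.141, -0.0, 0.786]
contact_force: [-1.4, -0.5, 5.8]
opening: 0.268
```

```bash
python3 snap.py 19 scene; python3 dial.py pics/d19.png pics/scene19.npz
```

```text
{'clock': 11.4167, 'qpos': [0.1085, 0.2365, 1.9751, 0.0001, 0.9295, 0.8932], 'eef_pos': [491.4768, 55.0706, 135.9805], 'tcp_rot': [3.1413, -0.0004, 0.7861], 'contact_force': [-1.4042, -0.5216, 5.757], 'wrist_torque': [-0.0029, 0.2141, -0.0408], 'opening': 0.2677}
pics/scene19.npz [(68.8, 1.26), (68.4, 1.27), (6.8, 2.21)]
```

Emit:
{"fn": "jog_arm", "kwargs": {
  "moves": [
    {"grip": 1,"translation": [0,0,0],"twist": [0,0,0.1]},
    {"grip": 1,"translation": [0,0,0],"twist": [0,0,0.1]},
    {"grip": 1,"translation": [0,0,0],"twist": [0,0,0.1]},
    {"grip": 1,"translation": [0,0,0],"twist": [0,0,0.1]},
    {"grip": 1,"translation": [0,0,0],"twist": [0,0,0]},
    {"grip": 1,"translation": [0,0,0],"twist": [0,0,0]}
  ]
}}

```text
clock: 11.97
eef_pos: [491.4, 55.1, 136.0]
tcp_rot: [-3.141, -0.001, 0.386]
contact_force: [-0.4, -0.6, 5.8]
opening: 0.273
```

```bash
python3 snap.py 20 scene; python3 dial.py pics/d20.png pics/scene20.npz
```

```text
{'clock': 11.9667, 'qpos': [0.1085, 0.2364, 1.9751, 0.0003, 0.9296, 1.2932], 'eef_pos': [491.4472, 55.1276, 136.0123], 'tcp_rot': [-3.1415, -0.0005, 0.3859], 'contact_force': [-0.3921, -0.6414, 5.7915], 'wrist_torque': [0.0674, 0.2842, -0.0832], 'opening': 0.2727}
pics/scene20.npz [(63.8, 1.67), (63.5, 1.66), (2.4, 2.23)]
```

View pics/d20.png

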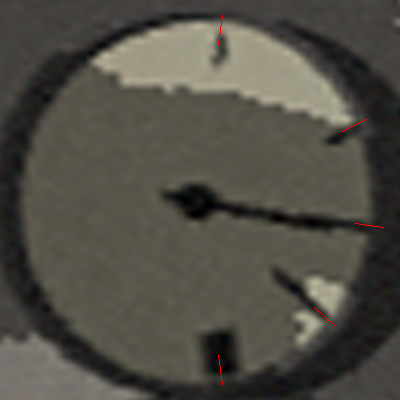

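Emit:
{"fn": "jog_arm", "kwargs": {
  "moves": [
    {"grip": 1,"translation": [0,0,0],"twist": [0,0,0.12]},
    {"grip": 1,"translation": [0,0,0],"twist": [0,0,0.12]},
    {"grip": 1,"translation": [0,0,0],"twist": [0,0,0]},
    {"grip": 1,"translation": [0,0,0],"twist": [0,0,0]},
    {"grip": 1,"translation": [0,0,0],"twist": [0,0,0]}
  ]
}}

```text
clock: 12.43
eef_pos: [491.4, 55.2, 136.0]
tcp_rot: [-3.141, -0.0, 0.147]
contact_force: [-1.7, 1.0, 6.5]
opening: 0.27
```

```bash
python3 snap.py 21 scene; python3 dial.py pics/d21.png pics/scene21.npz
```

```text
{'clock': 12.4333, 'qpos': [0.1086, 0.2364, 1.9751, 0.0004, 0.9296, 1.5326], 'eef_pos': [491.4451, 55.2032, 136.0185], 'tcp_rot': [-3.1413, -0.0005, 0.1465], 'contact_force': [-1.7348, 1.0465, 6.5373], 'wrist_torque': [0.1485, 0.2597, -0.0285], 'opening': 0.2696}
pics/scene21.npz [(64.4, 1.92), (64.4, 1.91), (1.1, 0.07)]
```

Emit:
{"fn": "jog_arm", "kwargs": {
  "moves": [
    {"grip": -1,"translation": [0,0,0],"twist": [0,0,0]},
    {"grip": -1,"translation": [0,0,0],"twist": [0,0,0]},
    {"grip": -1,"translation": [0,0,0],"twist": [0,0,0]},
    {"grip": -1,"translation": [0,0,0],"twist": [0,0,0]},
    {"grip": -1,"translation": [0,0,0],"twist": [0,0,0]},
    {"grip": -1,"translation": [0,0,0],"twist": [0,0,0]},
    {"grip": -1,"translation": [0,0,0],"twist": [0,0,0]},
    {"grip": -1,"translation": [0,0,0],"twist": [0,0,0]}
  ]
}}

```text
clock: 13.15
eef_pos: [491.3, 55.0, 135.3]
tcp_rot: [3.142, 0.0, 0.147]
contact_force: [0.4, 0.1, 0.8]
opening: 0.999
```

```bash
python3 snap.py 22 scene wrist; python3 dial.py pics/d22.png pics/scene22.npz
```

```text
{'clock': 13.15, 'qpos': [0.1084, 0.2374, 1.9757, -0.0, 0.9286, 1.5324], 'eef_pos': [491.2696, 54.9825, 135.3475], 'tcp_rot': [3.1416, 0.0001, 0.1468], 'contact_force': [0.4231, 0.0607, 0.7772], 'wrist_torque': [0.0143, -0.0005, 0.0339], 'opening': 0.999}
pics/scene22.npz [(53.8, 1.86), (53.4, 1.85), (1.6, -0.26)]
```

View pics/wrist22.png

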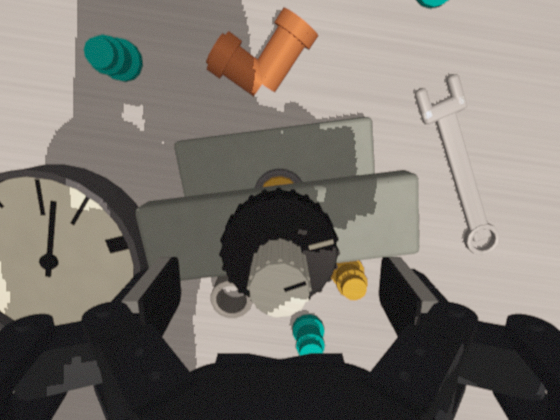

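View pics/d22.png

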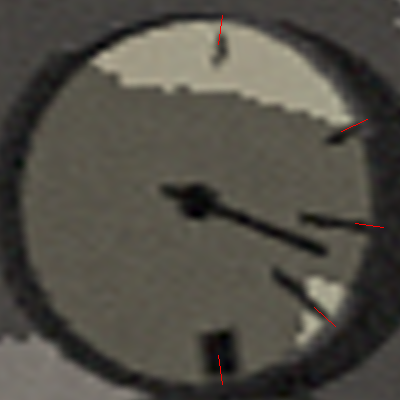

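Emit:
{"fn": "jog_arm", "kwargs": {
  "moves": [
    {"grip": -1,"translation": [0,0,-0.03],"twist": [0,0,0]},
    {"grip": -1,"translation": [0,0,-0.035],"twist": [0,0,0]},
    {"grip": -1,"translation": [0,0,-0.035],"twist": [0,0,0]},
    {"grip": -1,"translation": [0,0,-0.03],"twist": [0,0,0]},
    {"grip": -1,"translation": [0,0,0],"twist": [0,0,0]},
    {"grip": -1,"translation": [0,0,0],"twist": [0,0,0]},
    {"grip": -1,"translation": [0,0,0],"twist": [0,0,0]},
    {"grip": -1,"translation": [0,0,0],"twist": [0,0,0]}
  ]
}}

```text
clock: 13.92
eef_pos: [490.4, 54.9, 264.0]
tcp_rot: [-3.141, 0.002, 0.147]
contact_force: [-0.6, -0.9, 0.1]
opening: 1.001
```

```bash
python3 snap.py 23 scene side; python3 dial.py pics/d23.png pics/scene23.npz pics/side23.npz
python3 -c "
import cv2,numpy as np
a=cv2.imread('pics/scene23.png')[160:300,200:400];b=cv2.imread('pics/side23.png')[180:340,180:380]
cv2.imwrite('pics/f.png',np.hstack([cv2.resize(a,(400,320)),cv2.resize(b,(400,320))]))"
```

```text
{'clock': 13.9167, 'qpos': [0.1084, 0.0912, 1.8373, 0.0, 1.2154, 1.5324], 'eef_pos': [490.3591, 54.8922, 263.9674], 'tcp_rot': [-3.1415, 0.0024, 0.1468], 'contact_force': [-0.5559, -0.9427, 0.0892], 'wrist_torque': [0.0339, 0.0248, 0.03], 'opening': 1.0006}
pics/scene23.npz [(72.9, 1.79), (72.5, 1.8), (2.6, 1.15)]
pics/side23.npz [(70.6, 1.75), (70.4, 1.76), (1.7, -0.03)]
```

View pics/d23.png

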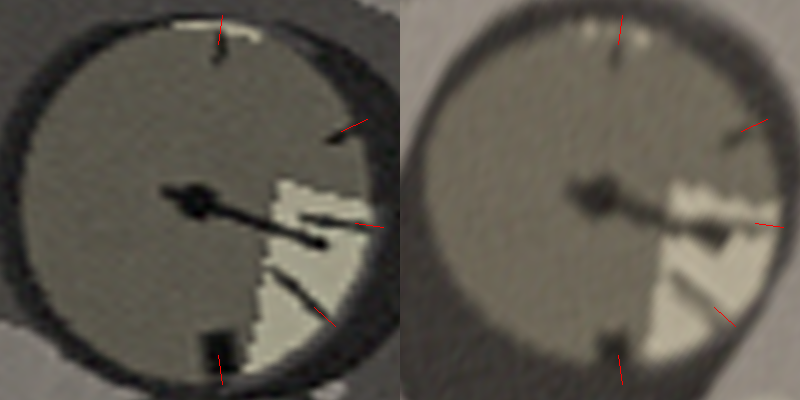

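View pics/f.png

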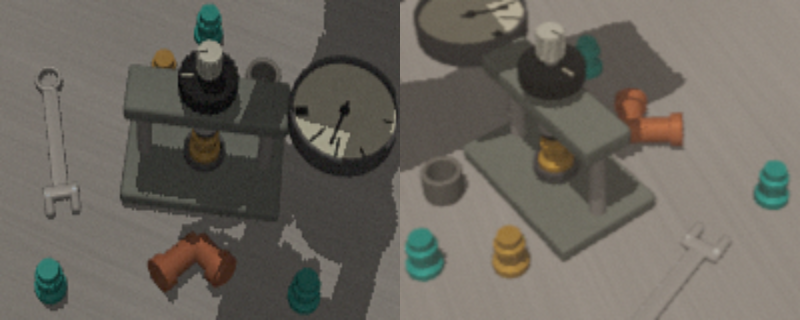

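Emit:
{"fn": "jog_arm", "kwargs": {
  "moves": [
    {"grip": -1,"translation": [0,0,0],"twist": [0,0,0]},
    {"grip": -1,"translation": [0,0,0],"twist": [0,0,0]},
    {"grip": -1,"translation": [0,0,0],"twist": [0,0,0]},
    {"grip": -1,"translation": [0,0,0],"twist": [0,0,0]},
    {"grip": -1,"translation": [0,0,0],"twist": [0,0,0]},
    {"grip": -1,"translation": [0,0,0],"twist": [0,0,0]},
    {"grip": -1,"translation": [0,0,0],"twist": [0,0,0]},
    {"grip": -1,"translation": [0,0,0],"twist": [0,0,0]},
    {"grip": -1,"translation": [0,0,0],"twist": [0,0,0]},
    {"grip": -1,"translation": [0,0,0],"twist": [0,0,0]}
  ]
}}

```text
clock: 14.85
eef_pos: [491.3, 55.0, 265.4]
tcp_rot: [3.142, -0.0, 0.147]
contact_force: [0.6, 0.5, 0.4]
opening: 0.997
```

```bash
python3 snap.py 24 scene side; python3 dial.py pics/d24.png pics/scene24.npz pics/side24.npz
```

```text
{'clock': 14.85, 'qpos': [0.1085, 0.0901, 1.8353, -0.0, 1.2161, 1.5324], 'eef_pos': [491.3015, 54.9981, 265.418], 'tcp_rot': [3.1416, -0.0001, 0.1468], 'contact_force': [0.6434, 0.4618, 0.4225], 'wrist_torque': [0.0563, -0.0623, -0.0233], 'opening': 0.9972}
pics/scene24.npz [(92.9, 1.71), (92.1, 1.72), (2.4, 1.1)]
pics/side24.npz [(64.7, 1.69), (64.5, 1.68), (0.9, 0.08)]
```

Emit:
{"fn": "jog_arm", "kwargs": {
  "moves": [
    {"grip": -1,"translation": [0,0,0],"twist": [0,0,0]},
    {"grip": -1,"translation": [0,0,0],"twist": [0,0,0]},
    {"grip": -1,"translation": [0,0,0],"twist": [0,0,0]},
    {"grip": -1,"translation": [0,0,0],"twist": [0,0,0]},
    {"grip": -1,"translation": [0,0,0],"twist": [0,0,0]},
    {"grip": -1,"translation": [0,0,0],"twist": [0,0,0]},
    {"grip": -1,"translation": [0,0,0],"twist": [0,0,0]},
    {"grip": -1,"translation": [0,0,0],"twist": [0,0,0]},
    {"grip": -1,"translation": [0,0,0],"twist": [0,0,0]},
    {"grip": -1,"translation": [0,0,0],"twist": [0,0,0]}
  ]
}}

```text
clock: 15.78
eef_pos: [491.3, 55.0, 265.4]
tcp_rot: [3.142, 0.0, 0.147]
contact_force: [0.2, 0.2, 0.4]
opening: 1.002
```

```bash
python3 snap.py 25 scene side; python3 dial.py pics/d25.png pics/scene25.npz pics/side25.npz
```

```text
{'clock': 15.7833, 'qpos': [0.1085, 0.0901, 1.8353, -0.0, 1.2162, 1.5324], 'eef_pos': [491.2822, 54.9933, 265.3757], 'tcp_rot': [3.1416, 0.0, 0.1468], 'contact_force': [0.1872, 0.2063, 0.3556], 'wrist_torque': [-0.0149, -0.0188, 0.0042], 'opening': 1.0024}
pics/scene25.npz [(96.5, 1.63), (95.7, 1.64), (1.2, 0.75)]
pics/side25.npz [(62.9, 1.63), (62.7, 1.64), (0.3, 0.15)]
```

Emit:
{"fn": "jog_arm", "kwargs": {
  "moves": [
    {"grip": -1,"translation": [0,0,0],"twist": [0,0,-0.12]},
    {"grip": -1,"translation": [0,0,0],"twist": [0,0,-0.12]},
    {"grip": -1,"translation": [0,0,0],"twist": [0,0,-0.12]},
    {"grip": -1,"translation": [0,0,0],"twist": [0,0,-0.12]},
    {"grip": -1,"translation": [0,0,0],"twist": [0,0,-0.12]},
    {"grip": -1,"translation": [0,0,0],"twist": [0,0,-0.12]},
    {"grip": -1,"translation": [0,0,0],"twist": [0,0,-0.12]},
    {"grip": -1,"translation": [0,0,0],"twist": [0,0,-0.12]},
    {"grip": -1,"translation": [0,0,0],"twist": [0,0,-0.12]},
    {"grip": -1,"translation": [0,0,0],"twist": [0,0,-0.12]}
  ]
}}

```text
clock: 16.72
eef_pos: [491.3, 55.0, 265.4]
tcp_rot: [3.142, 0.0, 1.353]
contact_force: [0.4, 0.3, -0.5]
opening: 0.998
```

Emit:
{"fn": "jog_arm", "kwargs": {
  "moves": [
    {"grip": -1,"translation": [0,0,0.03],"twist": [0,0,0]},
    {"grip": -1,"translation": [0,0,0.035],"twist": [0,0,0]},
    {"grip": -1,"translation": [0,0,0.035],"twist": [0,0,0]},
    {"grip": -1,"translation": [0,0,0.03],"twist": [0,0,0]},
    {"grip": -1,"translation": [0,0,0],"twist": [0,0,0]},
    {"grip": -1,"translation": [0,0,0],"twist": [0,0,0]},
    {"grip": -1,"translation": [0,0,0],"twist": [0,0,0]},
    {"grip": -1,"translation": [0,0,0],"twist": [0,0,0]},
    {"grip": -1,"translation": [0,0,0],"twist": [0,0,0]},
    {"grip": -1,"translation": [0,0,0],"twist": [0,0,0]}
  ]
}}

```text
clock: 17.55
eef_pos: [492.3, 55.1, 136.8]
tcp_rot: [3.139, -0.001, 1.347]
contact_force: [0.4, 0.4, 0.1]
opening: 1.0
```

```bash
python3 snap.py 26 scene wrist; python3 dial.py pics/d26.png pics/scene26.npz
```

```text
{'clock': 17.55, 'qpos': [0.1085, 0.2354, 1.9743, -0.0, 0.9294, 0.3324], 'eef_pos': [492.2645, 55.103, 136.8343], 'tcp_rot': [3.1392, -0.0008, 1.3468], 'contact_force': [0.3655, 0.3697, 0.0707], 'wrist_torque': [-0.0539, 0.0114, 0.0132], 'opening': 1.0005}
pics/scene26.npz [(68.1, 1.5), (67.7, 1.51), (4.9, 2.21)]
```

View pics/wrist26.png

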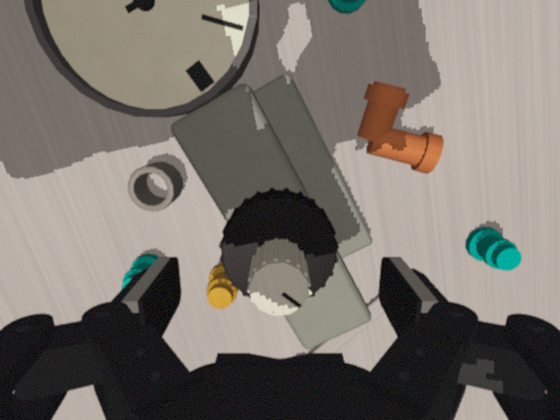

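Emit:
{"fn": "jog_arm", "kwargs": {
  "moves": [
    {"grip": 1,"translation": [0,0,0],"twist": [0,0,0]},
    {"grip": 1,"translation": [0,0,0],"twist": [0,0,0]},
    {"grip": 1,"translation": [0,0,0],"twist": [0,0,0]},
    {"grip": 1,"translation": [0,0,0],"twist": [0,0,0]},
    {"grip": 1,"translation": [0,0,0],"twist": [0,0,0]},
    {"grip": 1,"translation": [0,0,0],"twist": [0,0,0]},
    {"grip": 1,"translation": [0,0,0],"twist": [0,0,0]},
    {"grip": 1,"translation": [0,0,0],"twist": [0,0,0.1]},
    {"grip": 1,"translation": [0,0,0],"twist": [0,0,0.1]},
    {"grip": 1,"translation": [0,0,0],"twist": [0,0,0]}
  ],
  "squeeze": 30
}}

```text
clock: 18.48
eef_pos: [491.4, 55.0, 135.5]
tcp_rot: [3.141, -0.0, 1.142]
contact_force: [-0.3, -0.5, 1.1]
opening: 0.269
```

```bash
python3 snap.py 27 scene; python3 dial.py pics/d27.png pics/scene27.npz
```

```text
{'clock': 18.4833, 'qpos': [0.1084, 0.2372, 1.9755, -0.0, 0.9287, 0.5369], 'eef_pos': [491.391, 55.0053, 135.4681], 'tcp_rot': [3.1414, -0.0001, 1.1423], 'contact_force': [-0.2789, -0.5113, 1.0775], 'wrist_torque': [-0.0578, -0.0302, 0.0065], 'opening': 0.2689}
pics/scene27.npz [(67.8, 1.69), (67.2, 1.68), (1.7, 0.07)]
```

Responsive. Bring it to about 2.1 and watch the drift while holding.

Emit:
{"fn": "jog_arm", "kwargs": {
  "moves": [
    {"grip": 1,"translation": [0,0,0],"twist": [0,0,0.1]},
    {"grip": 1,"translation": [0,0,0],"twist": [0,0,0.1]},
    {"grip": 1,"translation": [0,0,0],"twist": [0,0,0.1]},
    {"grip": 1,"translation": [0,0,0],"twist": [0,0,0.1]},
    {"grip": 1,"translation": [0,0,0],"twist": [0,0,0]}
  ]
}}

```text
clock: 18.95
eef_pos: [491.3, 55.0, 135.5]
tcp_rot: [-3.142, -0.0, 0.746]
contact_force: [-0.6, 0.3, 2.1]
opening: 0.271
```

```bash
python3 snap.py 28 scene; python3 dial.py pics/d28.png pics/scene28.npz
```

```text
{'clock': 18.95, 'qpos': [0.1085, 0.2372, 1.9755, 0.0001, 0.9288, 0.9335], 'eef_pos': [491.3284, 55.0366, 135.4709], 'tcp_rot': [-3.1416, -0.0001, 0.7457], 'contact_force': [-0.6454, 0.2953, 2.0807], 'wrist_torque': [0.022, 0.104, -0.0924], 'opening': 0.271}
pics/scene28.npz [(64.5, 2.09), (64.2, 2.1), (1.8, 1.04)]
```

Emit:
{"fn": "jog_arm", "kwargs": {
  "moves": [
    {"grip": 1,"translation": [0,0,0],"twist": [0,0,0]},
    {"grip": 1,"translation": [0,0,0],"twist": [0,0,0]},
    {"grip": 1,"translation": [0,0,0],"twist": [0,0,0]},
    {"grip": 1,"translation": [0,0,0],"twist": [0,0,0]},
    {"grip": 1,"translation": [0,0,0],"twist": [0,0,0]},
    {"grip": 1,"translation": [0,0,0],"twist": [0,0,0]},
    {"grip": 1,"translation": [0,0,0],"twist": [0,0,0]},
    {"grip": 1,"translation": [0,0,0],"twist": [0,0,0]},
    {"grip": 1,"translation": [0,0,0],"twist": [0,0,0]},
    {"grip": 1,"translation": [0,0,0],"twist": [0,0,0]}
  ]
}}

```text
clock: 19.83
eef_pos: [491.3, 55.0, 135.4]
tcp_rot: [3.142, -0.0, 0.747]
contact_force: [-1.1, 0.6, 3.5]
opening: 0.268
```

Emit:
{"fn": "jog_arm", "kwargs": {
  "moves": [
    {"grip": 1,"translation": [0,0,0],"twist": [0,0,0]},
    {"grip": 1,"translation": [0,0,0],"twist": [0,0,0]},
    {"grip": 1,"translation": [0,0,0],"twist": [0,0,0]},
    {"grip": 1,"translation": [0,0,0],"twist": [0,0,0]},
    {"grip": 1,"translation": [0,0,0],"twist": [0,0,0]},
    {"grip": 1,"translation": [0,0,0],"twist": [0,0,0]},
    {"grip": 1,"translation": [0,0,0],"twist": [0,0,0]},
    {"grip": 1,"translation": [0,0,0],"twist": [0,0,0]},
    {"grip": 1,"translation": [0,0,0],"twist": [0,0,0]},
    {"grip": 1,"translation": [0,0,0],"twist": [0,0,0]}
  ]
}}

```text
clock: 20.67
eef_pos: [491.3, 55.0, 135.4]
tcp_rot: [3.142, -0.0, 0.747]
contact_force: [-1.2, 0.8, 5.5]
opening: 0.267
```

```bash
python3 snap.py 29 scene; python3 dial.py pics/d29.png pics/scene29.npz
```

```text
{'clock': 20.6667, 'qpos': [0.1084, 0.2372, 1.9756, 0.0, 0.9286, 0.9324], 'eef_pos': [491.3235, 54.9996, 135.429], 'tcp_rot': [3.1415, -0.0001, 0.7468], 'contact_force': [-1.1911, 0.7816, 5.4571], 'wrist_torque': [0.1585, 0.0967, 0.1148], 'opening': 0.2671}
pics/scene29.npz [(69.7, 2.12), (69.2, 2.11), (1.7, 0.97)]
```

Emit:
{"fn": "jog_arm", "kwargs": {
  "moves": [
    {"grip": -1,"translation": [0,0,0],"twist": [0,0,0]},
    {"grip": -1,"translation": [0,0,0],"twist": [0,0,0]},
    {"grip": -1,"translation": [0,0,0],"twist": [0,0,0]},
    {"grip": -1,"translation": [0,0,0],"twist": [0,0,0]},
    {"grip": -1,"translation": [0,0,0],"twist": [0,0,0]},
    {"grip": -1,"translation": [0,0,0],"twist": [0,0,0]},
    {"grip": -1,"translation": [0,0,-0.03],"twist": [0,0,0]},
    {"grip": -1,"translation": [0,0,-0.03],"twist": [0,0,0]},
    {"grip": -1,"translation": [0,0,0],"twist": [0,0,0]}
  ]
}}

```text
clock: 21.47
eef_pos: [494.3, 55.3, 200.2]
tcp_rot: [3.137, -0.006, 0.747]
contact_force: [1.1, 0.8, -0.2]
opening: 0.999
```

```bash
python3 snap.py 30 scene wrist side; python3 dial.py pics/d30.png pics/scene30.npz pics/side30.npz
```

```text
{'clock': 21.4667, 'qpos': [0.1084, 0.1558, 1.912, -0.0001, 1.0666, 0.9325], 'eef_pos': [494.3034, 55.2851, 200.1905], 'tcp_rot': [3.1373, -0.0057, 0.7468], 'contact_force': [1.1222, 0.8223, -0.1921], 'wrist_torque': [-0.0454, -0.0797, -0.0256], 'opening': 0.9988}
pics/scene30.npz [(62.3, 2.07), (62.0, 2.08), (2.0, 0.23)]
pics/side30.npz [(29.0, 2.03), (29.0, 2.04), (3.8, 2.23)]
```

View pics/d30.png

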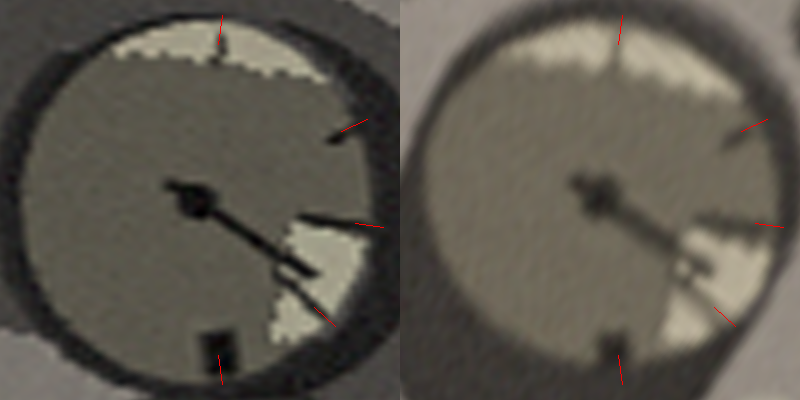

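View pics/wrist30.png

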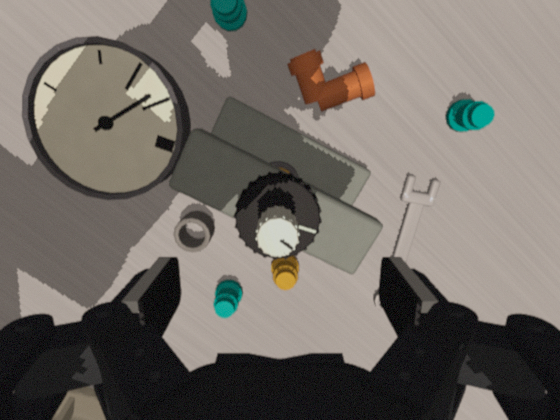

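View pics/scene30.png

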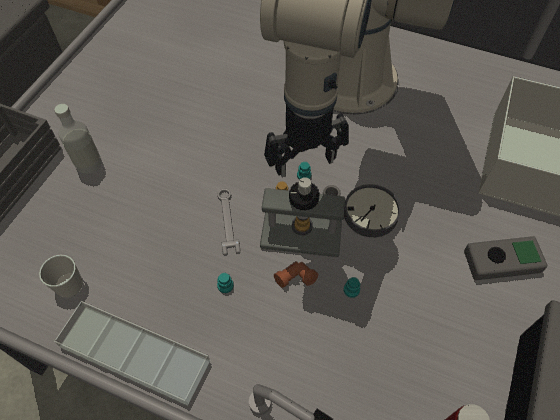

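Emit:
{"fn": "jog_arm", "kwargs": {
  "moves": [
    {"grip": -1,"translation": [0,0,-0.02],"twist": [0,0,0]},
    {"grip": -1,"translation": [0,0,-0.02],"twist": [0,0,0]},
    {"grip": -1,"translation": [0,0,0],"twist": [0,0,0]},
    {"grip": -1,"translation": [0,0,0],"twist": [0,0,0]},
    {"grip": -1,"translation": [0,0,0],"twist": [0,0,0]},
    {"grip": -1,"translation": [0,0,0],"twist": [0,0,0]},
    {"grip": -1,"translation": [0,0,0],"twist": [0,0,0]},
    {"grip": -1,"translation": [0,0,0],"twist": [0,0,0]}
  ]
}}

```text
clock: 22.28
eef_pos: [490.8, 54.9, 234.5]
tcp_rot: [-3.141, 0.001, 0.747]
contact_force: [-0.4, 0.3, 0.4]
opening: 1.001
```

```bash
python3 snap.py 31 scene side; python3 dial.py pics/d31.png pics/scene31.npz pics/side31.npz
```

```text
{'clock': 22.2833, 'qpos': [0.1084, 0.1188, 1.8736, -0.0, 1.1507, 0.9324], 'eef_pos': [490.7912, 54.9333, 234.5197], 'tcp_rot': [-3.1407, 0.0012, 0.7468], 'contact_force': [-0.418, 0.2847, 0.4183], 'wrist_torque': [-0.0303, -0.0279, -0.0292], 'opening': 1.0012}
pics/scene31.npz [(63.0, 2.06), (62.1, 2.05), (1.6, 0.24)]
pics/side31.npz [(39.7, 2.01), (39.7, 2.02), (1.0, 0.39)]
```

Emit:
{"fn": "jog_arm", "kwargs": {
  "moves": [
    {"grip": -1,"translation": [0,0,0],"twist": [0,0,0]},
    {"grip": -1,"translation": [0,0,0],"twist": [0,0,0]},
    {"grip": -1,"translation": [0,0,0],"twist": [0,0,0]},
    {"grip": -1,"translation": [0,0,0],"twist": [0,0,0]},
    {"grip": -1,"translation": [0,0,0],"twist": [0,0,0]},
    {"grip": -1,"translation": [0,0,0],"twist": [0,0,0]},
    {"grip": -1,"translation": [0,0,0],"twist": [0,0,0]},
    {"grip": -1,"translation": [0,0,0],"twist": [0,0,0]},
    {"grip": -1,"translation": [0,0,0],"twist": [0,0,0]},
    {"grip": -1,"translation": [0,0,0],"twist": [0,0,0]}
  ]
}}

```text
clock: 23.22
eef_pos: [491.3, 55.0, 235.4]
tcp_rot: [3.142, -0.0, 0.747]
contact_force: [0.6, 0.2, 0.7]
opening: 1.002
```

Emit:
{"fn": "jog_arm", "kwargs": {
  "moves": [
    {"grip": -1,"translation": [0,0,0],"twist": [0,0,0]},
    {"grip": -1,"translation": [0,0,0],"twist": [0,0,0]},
    {"grip": -1,"translation": [0,0,0],"twist": [0,0,0]},
    {"grip": -1,"translation": [0,0,0],"twist": [0,0,0]},
    {"grip": -1,"translation": [0,0,0],"twist": [0,0,0]},
    {"grip": -1,"translation": [0,0,0],"twist": [0,0,0]},
    {"grip": -1,"translation": [0,0,0],"twist": [0,0,0]},
    {"grip": -1,"translation": [0,0,0],"twist": [0,0,0]},
    {"grip": -1,"translation": [0,0,0],"twist": [0,0,0]},
    {"grip": -1,"translation": [0,0,0],"twist": [0,0,0]}
  ]
}}

```text
clock: 24.05
eef_pos: [491.3, 55.0, 235.4]
tcp_rot: [3.142, 0.0, 0.747]
contact_force: [-0.9, -0.1, -0.5]
opening: 0.998
```

```bash
python3 snap.py 32 scene side; python3 dial.py pics/d32.png pics/scene32.npz pics/side32.npz
python3 - <<'E'
import cv2,numpy as np
a=np.load('pics/side0.npz')['p'].astype(int);b=np.load('pics/side32.npz')['p']
cv2.imwrite('pics/f32.png',np.hstack([cv2.resize(x[180:340,180:360].astype(np.uint8)[:,:,::-1],(400,356)) for x in(a,b)]))
E
```

```text
{'clock': 24.05, 'qpos': [0.1085, 0.1179, 1.8727, -0.0, 1.151, 0.9325], 'eef_pos': [491.2787, 55.0161, 235.3821], 'tcp_rot': [3.1416, 0.0, 0.7469], 'contact_force': [-0.934, -0.0711, -0.5158], 'wrist_torque': [0.004, -0.0098, -0.0103], 'opening': 0.998}
pics/scene32.npz [(58.9, 2.03), (58.9, 2.02), (1.8, 0.31)]
pics/side32.npz [(47.1, 1.97), (47.0, 1.98), (1.2, 0.08)]
```

View pics/f32.png

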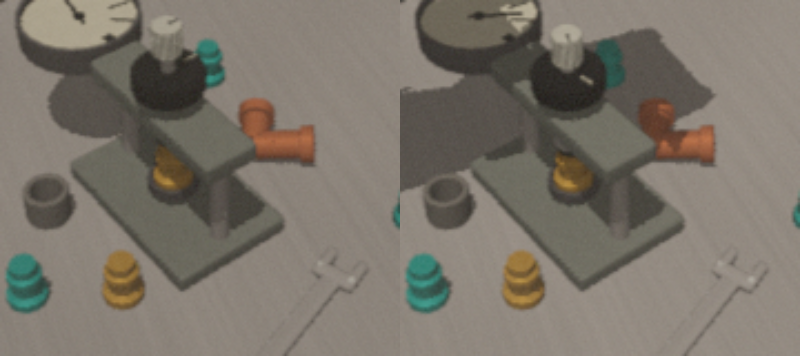

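Needle is about 2.0 and nearly steady, drifting about 0.02 rad/s. The cartridge is upright in its nest and the loose parts have not moved. I'm handing in.

```bash
python3 -c "
from rig import r
print(r.sign_off())"
```

```text
the job is handed in; nothing more can be done
None
```

The cartridge is clamped and the job is handed in at about 24 s. The needle stood at about 2.0 rad, between the two long marks but above the exact midpoint of 1.9.

- **Ring:** I turned it clockwise about 1.42 rad until the needle read 0.52, then let go. It read 0.51–0.52 with nothing touching the ring.
- **Inner knob, first turn:** I turned it clockwise to 1.92, stopping at 0.96, 1.26 (between the short mark and the first long mark) and 1.67. After I let go, the needle slipped back to about 1.5 over 5 s, so the stated "stays where left" did not hold at first.
- **Inner knob, second turn:** I gripped it again, brought the needle to 2.1, held it about 1.7 s and let go. The highest reading in any picture was 2.12, well short of the bar at 2.9.
- **Last checks:** The final reading was 2.03 from the scene camera and 1.97 from the side camera, drifting down about 0.02 rad/s. In the side view, the cartridge looked upright in its nest and the loose parts looked unmoved. The gripper was open and well clear of the stand.

**Fingertip mismatch:** the fingertips sit about 27 mm above the reported TCP, judging by the wrist depth images. Because of this my first close went onto the inner knob instead of the ring; I did not turn it, and I corrected the height before going on.

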